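# Put the serving set back on its two-post stand

## Task

Put the serving set away on its stand: lift the keeper bar with the carrying handle off the two posts and lay it flat on the worktop, slip every board over the posts, fully down and lying flat, the big hole over the thick post, and only then put the keeper back over the same posts, fully down on top of the boards. Stand the large pan in the round recess of the stand and nest the other pans inside it in order of size, each upright and right down on the floor of the next larger one present. Leave the mug, the soap bottle and the sponge where they are.

Things in the scene. Friction and masses are not known exactly. Their poses are not given: they have to be found in the camera images.
- stand: Fixed oak base 160 x 210 x 15 mm (x, y, z) with two steel posts in a line along its x at y = +70 mm: a thick one at x = +52 mm, a thin one at x = -52 mm, each 62 mm tall above the base top (the last 10 mm tapering to a 5 mm tip). At x = 0, y = -50 mm is a round recess 96 mm wide inside a 6 mm high wooden lip. Origin: centre of underside, z up. Worktop in front of it (its -x side) is clear.
- thick_post (a point): Foot of the thick post (14 mm diameter), on its axis at the height of the base top.
- thin_post (a point): Foot of the thin post (9 mm diameter), on its axis at the height of the base top.
- recess (a point): Centre of the round recess's floor, at the height of the base top.
- board1: Plain bamboo serving board, 140 x 50 x 12 mm (x, y, z), lying flat on the worktop at the left; one of up to three alike, may be absent. Origin: centre of its underside, z up. On its long centre line are two through holes: big (19 mm) 52 mm along +x and small (13.5 mm) 52 mm along -x. Grasp it across its 50 mm width, at the middle.
- board2: Plain bamboo serving board, 140 x 50 x 12 mm (x, y, z), lying flat on the worktop at the left; one of up to three alike, may be absent. Origin: centre of its underside, z up. On its long centre line are two through holes: big (19 mm) 52 mm along +x and small (13.5 mm) 52 mm along -x. Grasp it across its 50 mm width, at the middle.
- board3: Plain bamboo serving board, 140 x 50 x 12 mm (x, y, z), lying flat on the worktop at the left; one of up to three alike, may be absent. Origin: centre of its underside, z up. On its long centre line are two through holes: big (19 mm) 52 mm along +x and small (13.5 mm) 52 mm along -x. Grasp it across its 50 mm width, at the middle.
- board1_big (a point): Centre of the big hole of board1, at its underside.
- board1_small (a point): Centre of the small hole of board1, at its underside.
- board2_big (a point): Centre of the big hole of board2, at its underside.
- board2_small (a point): Centre of the small hole of board2, at its underside.
- board3_big (a point): Centre of the big hole of board3, at its underside.
- board3_small (a point): Centre of the small hole of board3, at its underside.
- keeper: Keeper: steel bar 140 x 40 x 8 mm (x, y, z), at the start on the posts, down on the base. Origin: centre of its underside, z up. On its long centre line are two through holes: big (19 mm) 52 mm along +x and small (13.5 mm) 52 mm along -x. A black carrying handle along x, 70 mm long and 14 mm wide, stands 30 to 42 mm above the underside at the middle; pinch it across.
- keeper_big (a point): Centre of the keeper's big hole, at its underside.
- keeper_small (a point): Centre of the keeper's small hole, at its underside.
- pan_large: Large pan: round steel dip pan, 100 mm wide at the rim, 80 mm at the foot, 45 mm high, wall 4 mm, floor 10 mm thick. Origin: centre of underside, z up. A level handle runs along its -x out to 105 mm from the origin, 14 mm wide, 37 to 45 mm above the underside; pinch it from above at about 80 mm. Always present.
- pan_middle: Middle pan: round steel dip pan, 80 mm wide at the rim, 60 mm at the foot, 45 mm high, wall 4 mm, floor 10 mm thick. Origin: centre of underside, z up. A level handle runs along its -x out to 95 mm from the origin, 14 mm wide, 37 to 45 mm above the underside; pinch it from above at about 70 mm. May be absent. Goes in the large pan; its handle clears that rim.
- pan_small: Small pan: round steel dip pan, 60 mm wide at the rim, 40 mm at the foot, 45 mm high, wall 4 mm, floor 10 mm thick. Origin: centre of underside, z up. A level handle runs along its -x out to 85 mm from the origin, 14 mm wide, 37 to 45 mm above the underside; pinch it from above at about 60 mm. May be absent. Goes in the middle pan or, if that is absent, in the large.
- mug: White mug, a bystander at the far left, 80 mm across, 90 mm high; origin: centre of its underside.
- soap: Soap bottle, a bystander at the far right, 60 mm across, 170 mm high; origin: centre of its underside.
- sponge: Yellow sponge block, a bystander beyond the stand, 50 x 100 x 30 mm; origin: centre of its underside.
Things that resemble listed ones, but are neither listed nor needed, are in the scene too. What is shaped like the pan_middle but brown or yellow is not meant.

How it is judged (in metres and radians):
On the way, in this order (a step that is already met when the one before it is completed fails the run):
1. the keeper is off the posts and lies flat on the worktop (height (world z) of keeper below 0.008 m and angle between keeper's own z axis and vertical below 0.1 rad and linear speed of keeper below 0.02 m/s), for 0.2 s.
2. every board present is on the two posts, fully down and flat (horizontal distance between each of board1_big, board2_big, board3_big and thick_post below 0.005 m and horizontal distance between each of board1_small, board2_small, board3_small and thin_post below 0.005 m and angle between each of board1, board2, board3's own z axis and vertical below 0.06 rad and z of board1 in the frame of stand between 0.012 and 0.043 m and z of board2 in the frame of stand between 0.012 and 0.043 m and z of board3 in the frame of stand between 0.012 and 0.043 m), for 0.2 s.
3. the keeper is on the posts, fully down on top of the boards (all of step 2 and horizontal distance between keeper_big and thick_post below 0.005 m and horizontal distance between keeper_small and thin_post below 0.005 m and angle between keeper's own z axis and vertical below 0.06 rad and z of keeper in the frame of stand below 0.055 m and z of keeper in the frame of board1 above 0.009 m and z of keeper in the frame of board2 above 0.009 m and z of keeper in the frame of board3 above 0.009 m), for 0.2 s.
At the end, for the whole second after the job is handed in: Boards and keeper threaded with each hole within 5 mm of its post, flat (0.06 rad), fully down, keeper on top; large pan down in the recess within 12 mm; each smaller pan on the floor of the next larger within 13 mm (small in large 25 mm), upright within 0.1 rad; all at rest (all of step 3 and horizontal distance between pan_large and recess below 0.012 m and z of pan_large in the frame of stand below 0.018 m and horizontal distance between pan_middle and pan_large below 0.013 m and z of pan_middle in the frame of pan_large between 0.007 and 0.013 m and horizontal distance between pan_small and pan_middle below 0.013 m and z of pan_small in the frame of pan_middle between 0.007 and 0.013 m and horizontal distance between pan_small and pan_large below 0.025 m and z of pan_small in the frame of pan_large below 0.024 m and angle between each of pan_large, pan_middle, pan_small's own z axis and vertical below 0.1 rad and linear speed of each of board1, board2, board3, keeper, pan_large, pan_middle, pan_small below 0.02 m/s); the robot touches nothing.
It fails at once if the mug is moved by more than 30 mm (distance of mug from where it was at the start of the episode above 0.03 m).
It fails at once if the soap is moved by more than 30 mm (distance of soap from where it was at the start of the episode above 0.03 m).
It fails at once if the sponge is moved by more than 30 mm (distance of sponge from where it was at the start of the episode above 0.03 m).
Of board1, board2, board3 only 2 to 3 are there at a start; the rules pass over those that are not, and their reading is None.
Of pan_middle, pan_small only 1 to 2 are there at a start; the rules pass over those that are not, and their reading is None.
At some moment in a run one of board1, board2, board3, pan_large, pan_middle, pan_small may be knocked a few centimetres aside while the robot is not near it.
Once in a run the grip may slacken for a moment while it holds something.
It also fails if it takes over 210 s, if anything falls off the work surface, if the arm or the gripper's body presses on something with over 40 N, if the wrist force passes 120 N, or if a joint passes its speed limit or range.

## Robot

A 6-joint arm with a two-finger parallel gripper is mounted at the origin on the work surface. World frame = base frame: x ahead of the robot, y to its left, z up, the work surface at z = 0. Lengths are in mm, angles in rad, forces in N, time in s.
With the tool pointing down it reaches from about 250 to 775 mm from the base axis. Payload 4 kg.
Tool frame: the origin (TCP) lies at the very end of the fingers, on their centre line; the grasp point (between the pads) lies 19 mm behind it (r.grasp_offset is the x of the grasp point in the tool frame, in mm); x points along the fingers, z is the direction in which the jaws open and shut, and the axes are right-handed (so a half turn about x gives the same grasp; the last joint's range is limited). The gripper opens to 94 mm and grips with 3 to 60 N. Pads are 16 mm wide; open, the fingers measure 119 mm over their backs; the gripper's body (75 mm by 177 mm) begins 78 mm behind the grasp point.
Start: joints at [1.065, 0.087, 1.371, -0, 1.684, -0.103], TCP at [215.609, 505.997, 205.506] pointing down, gripper open.
Joint ranges: [-3.1, 3.1], [-0.76, 2.03], [0.27, 2.55], [-1.08, 4.22], [0.17, 2.65], [-2.57, 2.57]. Speed limits (rad/s): [2.79, 2.79, 3.14, 3.14, 3.14, 3.14].

## Interface

Orientations are given as a unit quaternion [x, y, z, w].
In Python, from rig import r gives the robot as it stands. The module is installed in compiled form; this text tells all that it offers.
- The arm moves only by the shell command python3 -m creep 'ROWS' [FORCE]. ROWS is JSON, a list of rows, each a list of 7 numbers: the shift along the tool's x, y, z in units of 30 mm (1.0 is 30 mm), then the turn, a rotation vector about the tool's x, y, z in rad, then the closure in counts, from 0 (fully open) to 255 (shut). A call has 1 to 20 rows; each row shifts and turns the pose as measured when the row begins, along the tool's axes as they then stand; what a row does not reach is not made up. A row lasts 1/10 s, in which the tool goes at most 50 mm and 8.59 degrees, less where a joint would pass 70% of its speed; a pose out of reach is approached as far as the arm can. A call is refused whole if a number of a shift passes 1 or a number of a turn 0.15, either way. A call with a gripper value outside its range is refused whole. The fingers move at their own pace and stop on an object; FORCE is the grip in N (left out, the last holds). Time passes only in rows, so rows that do not move let the fingers close. It gives the time, the measured TCP pose, the force and the opening at its end, in the units of the state.
- r.state(): the state, without advancing time (a new reading comes with each control period).
- r.grab_frame(name): name is "side" or "top" or "wrist"; returns a dict with "color" (384x512x3 uint8, red, green, blue), "z_map" (384x512 float32, mm along the optical axis (not along the pixel's ray), 0 where there is no reading), "fov_y" (degrees; the focal length in pixels is half the picture's height over the tangent of half this angle, whatever the lens; pixels are square), "cx", "cy" (the principal point, pixels), "cam_to_world" (4x4, takes a point from camera to world coordinates); the wrist camera has in their place "mount" (4x4, takes a point from camera to tool coordinates, whose origin is the TCP and whose axes are the tool frame's). Camera axes: x right, y up, looking along -z (the intrinsics and any distortion apply to the point x, -y, -z); pixel columns grow to the right and rows downward; lengths in mm; the calibration is good to about 2 mm. The wrist camera is an equidistant fisheye: a pixel r from the principal point sees the ray r / f radians off the axis. A picture is of the moment at which its call begins: read the wrist's pose just before it.
- r.hand_in(): hands the job in, once; it reports no verdict.
Trained networks look in a picture, given as the dict that the camera call returned (one of the last four; its "shot" number tells which), for a name from the list of things; names that differ only in an ending like _2 or _b are one class to them, and where a whole thing is asked for, a point or a joint stands for the part that bears it (a point fixed in the world has none). Each returns a list of dicts, best first, with "p" (0 to 1); they miss things now and then, are a little off and sometimes report something else, mostly with a low value. They report only what shows in the picture. A call takes as long as a camera call. They do not tell look-alikes from the thing itself.
- r.find_in(picture, target): "box" ([left, top, right, bottom] in pixels, round what is visible of it).
The state is a dict: "time_s": time; "joints": joint angles; "qd": joint speeds; "joint_efforts": joint torques, N m; "eef_pos": TCP position; "tool_rot": TCP orientation; "ft_force": force on the tool from outside, world axes, zero at the start; "moment": the same for the moment, N m; "opening": finger opening in mm.
Only numpy, scipy, OpenCV 4.12 (cv2) and the standard library are available. Lean on these libraries where they do the work, as an engineer would, in place of code of your own. Each camera call takes 0.05 s, during which the arm holds its last target. There are 200 camera calls.

## Working session

There is one attempt and no reset: what is moved stays moved. The work goes in short steps, Python scripts to look and compute and a shell command to move; the robot and the scene stay as the last step left them, time stands still between calls to the robot, and variables do not carry over. Pictures are saved under pics/ and viewed, about 12 in all and at most 16, crops included, and the job is handed in when it is done.

```bash
mkdir -p pics
cat > h.py <<'E'
import numpy as np, cv2
from rig import r
from scipy.spatial.transform import Rotation as R
def f_of(p): return p["color"].shape[0]/2/np.tan(np.radians(p["fov_y"])/2)
def cloud(p, T=None):
    """world xyz per pixel (pinhole cams)"""
    z=p["z_map"].astype(float); f=f_of(p); v,u=np.mgrid[:z.shape[0],:z.shape[1]]
    P=np.stack([(u-p["cx"])/f*z,-(v-p["cy"])/f*z,-z,np.ones_like(z)],-1)
    W=(P@np.array(p["cam_to_world"]).T)[...,:3]; W[z==0]=np.nan
    return W
def save(n,img,s=1): cv2.imwrite("pics/"+n,cv2.resize(img[...,::-1],None,fx=s,fy=s,interpolation=cv2.INTER_CUBIC))
E
python3 - <<'E'
from h import *
for n in ("top","side"):
    p=r.grab_frame(n); save(n+"0.png",p["color"],1.5); W=cloud(p); np.save(n+"W.npy",W); np.save(n+"C.npy",p["color"])
    print(n,p["fov_y"],[k for k in p],np.round(p["cam_to_world"],2).tolist())
    for t in ["stand","board1","keeper","pan_large","pan_middle","pan_small","mug","soap","sponge"]:
        for d in r.find_in(p,t):
            if d["p"]<.15: continue
            b=d["box"]; u,v=int((b[0]+b[2])/2),int((b[1]+b[3])/2)
            print(t,round(d["p"],2),np.round(b).tolist(),np.round(W[min(v,383),min(u,511)]).tolist())
s=r.state(); print(s["eef_pos"],s["tool_rot"],s["ft_force"])
E
```

```text
top 56.48593427597379 ['color', 'z_map', 'fov_y', 'cx', 'cy', 'cam_to_world', 'shot'] [[-0.01, 0.98, -0.2, 371.53], [-1.0, -0.01, 0.01, 14.0], [0.01, 0.2, 0.98, 945.79], [0.0, 0.0, 0.0, 1.0]]
stand 0.97 [222.0, 146.0, 310.0, 212.0] [590.0, -15.0, 21.0]
board1 0.71 [101.0, 180.0, 125.0, 231.0] [524.0, 392.0, 12.0]
board1 0.68 [154.0, 208.0, 180.0, 263.0] [445.0, 247.0, 12.0]
board1 0.66 [155.0, 148.0, 176.0, 199.0] [610.0, 256.0, 13.0]
keeper 0.96 [232.0, 146.0, 251.0, 202.0] [598.0, 50.0, 57.0]
pan_large 0.63 [335.0, 130.0, 371.0, 186.0] [653.0, -253.0, 10.0]
pan_large 0.22 [82.0, 126.0, 127.0, 165.0] [694.0, 431.0, 2.0]
pan_middle 0.92 [379.0, 264.0, 433.0, 292.0] [333.0, -366.0, 10.0]
pan_middle 0.87 [290.0, 265.0, 346.0, 302.0] [321.0, -141.0, 11.0]
pan_middle 0.82 [341.0, 205.0, 372.0, 261.0] [448.0, -245.0, 21.0]
pan_middle 0.44 [154.0, 149.0, 178.0, 200.0] [608.0, 254.0, 13.0]
pan_small 0.61 [406.0, 193.0, 430.0, 236.0] [496.0, -421.0, -1.0]
pan_small 0.31 [232.0, 149.0, 248.0, 201.0] [594.0, 53.0, 60.0]
pan_small 0.17 [248.0, 101.0, 294.0, 127.0] [770.0, -30.0, 30.0]
mug 0.91 
[... 864 characters left out ...]
large 0.52 [235.0, 162.0, 328.0, 246.0] [603.0, -18.0, 13.0]
pan_middle 0.95 [249.0, 259.0, 304.0, 306.0] [464.0, -222.0, 10.0]
pan_middle 0.76 [228.0, 328.0, 282.0, 384.0] [339.0, -350.0, 15.0]
pan_middle 0.71 [185.0, 248.0, 221.0, 302.0] [327.0, -136.0, 27.0]
pan_small 0.89 [312.0, 315.0, 367.0, 355.0] [491.0, -407.0, 45.0]
mug 0.91 [219.0, 87.0, 246.0, 125.0] [664.0, 369.0, 78.0]
soap 0.67 [394.0, 249.0, 435.0, 318.0] [653.0, -417.0, 111.0]
sponge 0.97 [320.0, 166.0, 358.0, 201.0] [767.0, -44.0, 30.0]
sponge 0.75 [211.0, 136.0, 258.0, 164.0] [604.0, 246.0, 13.0]
[215.6224238  506.00120752 205.52221011] [-0.38983882  0.58986863  0.38989547  0.58996798] [-0.24762527  0.17068402 -0.09712088]
```

View pics/top0.png

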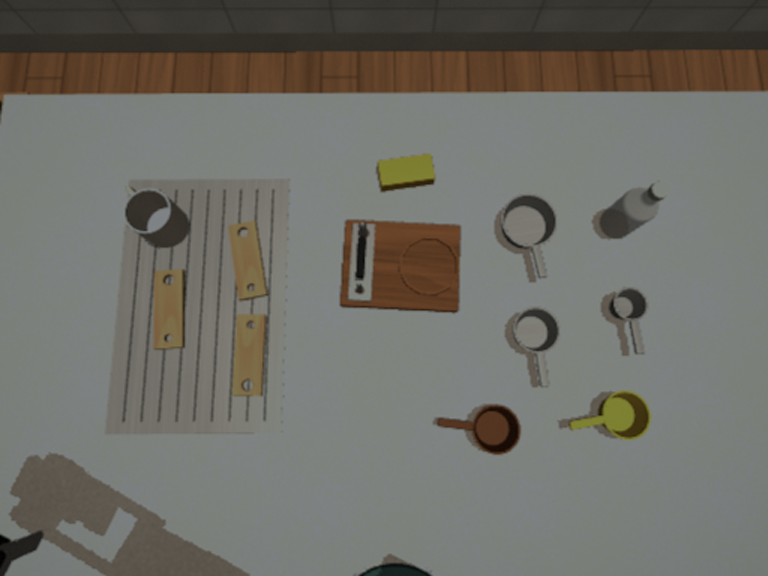

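View pics/side0.png

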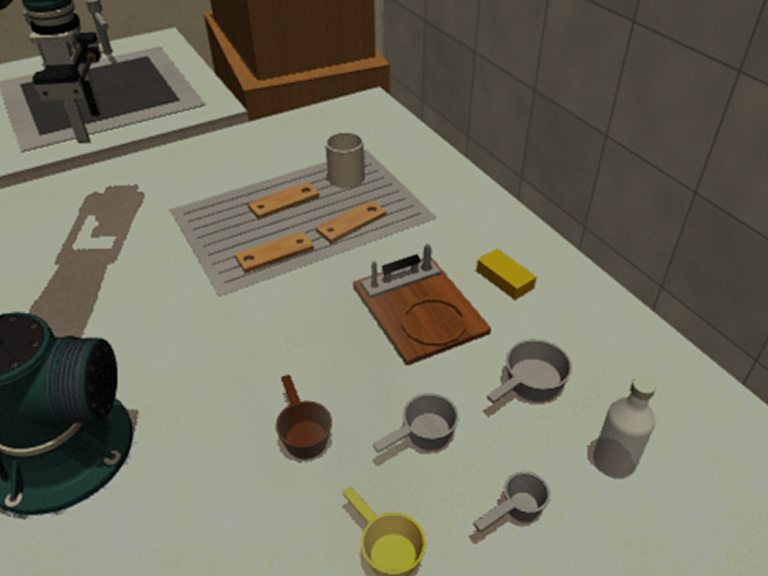

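Seen: boards at (168,308), (247,260), (249,355); pans large (527,222), middle (535,330), small (628,305). Look-alikes: the brown pan (495,428) and the yellow pan (625,414), both excluded by colour. The keeper is on the posts at (361,260).

```bash
cat > meas.py <<'E'
from h import *
def top():
    p=r.grab_frame("top"); return p["color"],cloud(p)
def objs(C,W):
    hsv=cv2.cvtColor(C,cv2.COLOR_RGB2HSV).astype(int); out={}
    X,Y,Z=W[...,0],W[...,1],W[...,2]
    m=((Z>7)&(Z<18)&(Y>120)&(hsv[...,1]>70)).astype(np.uint8)
    n,L,S,c=cv2.connectedComponentsWithStats(m)
    for i in range(1,n):
        if S[i,4]<200: continue
        P=W[L==i][:,:2].astype(np.float32); rc=cv2.minAreaRect(P); b=cv2.boxPoints(rc)
        e=b[1]-b[0]; g=b[2]-b[1]; e=e if np.hypot(*e)>np.hypot(*g) else g; e=e/np.hypot(*e); e=e if e[0]>0 else -e
        # hole size each end: count non-mask px near the hole
        cen=np.array(rc[0]); cnt=[]
        for s in (1,-1):
            h=cen+s*52*e; d=np.hypot(X-h[0],Y-h[1]); cnt.append(int(((d<11)&(hsv[...,2]<0.8*np.median(hsv[...,2][L==i]))).sum()))
        print("board",np.round(cen,1),"size",np.round(rc[1],0),"yaw",round(np.arctan2(e[1],e[0]),3),"z",round(np.median(W[L==i][:,2]),1),"dark +/-",cnt)
    m=((Z>38)&(Z<52)&(Y<-100)).astype(np.uint8)
    n,L,S,c=cv2.connectedComponentsWithStats(cv2.morphologyEx(m,cv2.MORPH_CLOSE,np.ones((3,3),np.uint8)))
    for i in range(1,n):
        if S[i,4]<60: continue
        k=(L==i)&(m>0); P=W[k][:,:2]
        best=None; rng=np.random.default_rng(0)
        for rad in (48,38,28):   # mid-wall radius at rim
            for _ in range(400):
                a,b=P[rng.integers(len(P),size=2)]; d=b-a; l=np.hypot(*d)
                if l<20 or l>2*rad: continue
                q=(a+b)/2+np.array([-d[1],d[0]])/l*np.sqrt(rad**2-l*l/4)*rng.choice([-1,1])
                s=(abs(np.hypot(*(P-q).T)-rad)<3).sum()/ (len(P)**.5*rad**.5)
                if best is None or s>best[0]: best=(s,rad,q)
        s,rad,q=best; 
        for _ in range(5):
            rr=np.hypot(*(P-q).T); inl=abs(rr-rad)<4; A=np.c_[2*P[inl],np.ones(inl.sum())]; 
            J=(P[inl]-q)/rr[inl][:,None]; q=q+np.linalg.lstsq(J,rr[inl]-rad,rcond=None)[0]
        H=P[rr>rad+8]; hm=H.mean(0)-q if len(H) else np.zeros(2)
        print("pan R",rad+2,"c",np.round(q,1),"handle dir",round(np.arctan2(hm[1],hm[0]),3),"far",round(rr.max()),"n",len(P),int(inl.sum()),"rgb",np.median(C[k],0))
E
python3 - <<'E'
from meas import *
C=np.load("topC.npy");W=np.load("topW.npy");objs(C,W)
X,Y,Z=W[...,0],W[...,1],W[...,2]
for lo,hi,n in ((12,18,"base"),):
    k=(Z>lo)&(Z<hi)&(X>480)&(X<700)&(abs(Y)<130); print(n,cv2.minAreaRect(W[k][:,:2].astype(np.float32)))
k=(Z>60)&(X>480)&(X<700)&(abs(Y)<130); print("posts",np.round(W[k],0).tolist())
k=(Z>50)&(Z<60)&(X>480)&(X<700)&(abs(Y)<130); print("handle",cv2.minAreaRect(W[k][:,:2].astype(np.float32)))
W=np.load("sideW.npy");X,Y,Z=W[...,0],W[...,1],W[...,2]
k=(Z>12)&(Z<18)&(X>480)&(X<700)&(abs(Y)<130); print("base side",cv2.minAreaRect(W[k][:,:2].astype(np.float32)))
k=(Z>62)&(X>480)&(X<700)&(abs(Y)<130); print("posts",np.round(W[k],0).tolist())
p=r.grab_frame("wrist"); print(p["fov_y"],p["cx"],p["cy"],np.round(p["mount"],3).tolist()); s=r.state()
print(np.round(R.from_quat(s["tool_rot"]).as_matrix(),3).tolist())
E
```

```text
board [612.  259.2] size [140.  50.] yaw 0.186 z 11.7 dark +/- [16, 14]
board [524.5 394. ] size [139.  52.] yaw 0.076 z 11.6 dark +/- [29, 12]
board [442.1 248.1] size [ 50. 138.] yaw -0.027 z 11.8 dark +/- [16, 21]
pan R 50 c [ 671.6 -241.9] handle dir -2.969 far 104 n 355 240 rgb [102. 102.  96.]
pan R 30 c [ 677.8 -410.7] handle dir 0.0 far 30 n 64 64 rgb [59. 56. 51.]
pan R 30 c [ 520.7 -405.9] handle dir -3.049 far 84 n 296 162 rgb [100.   99.5  95. ]
pan R 40 c [ 477.7 -242. ] handle dir -3.052 far 94 n 343 211 rgb [103. 102.  97.]
pan R 40 c [ 337.4 -379.9] handle dir 1.745 far 94 n 366 231 rgb [110.  110.5  46. ]
pan R 40 c [ 316.6 -165.6] handle dir 1.437 far 66 n 280 221 rgb [75. 50. 32.]
base ((600.7229614257812, -16.15924835205078), (209.88475036621094, 160.20272827148438), 86.68739318847656)
posts [[660.0, 55.0, 70.0], [658.0, 52.0, 78.0], [658.0, 50.0, 79.0], [659.0, 47.0, 73.0], [657.0, 55.0, 72.0], [656.0, 52.0, 77.0], [656.0, 50.0, 76.0], [656.0, 47.0, 74.0], [659.0, 45.0, 67.0], [654.0, 55.0, 73.0], [654.0, 52.0, 72.0], [654.0, 50.0, 74.0], [654.0, 47.0, 74.0], [65
[... 1206 characters left out ...]
65.0], [653.0, 45.0, 64.0], [648.0, 47.0, 62.0], [650.0, 45.0, 62.0], [550.0, 59.0, 77.0], [552.0, 58.0, 77.0], [549.0, 58.0, 75.0], [550.0, 54.0, 78.0], [601.0, 46.0, 62.0], [550.0, 60.0, 70.0], [550.0, 55.0, 74.0], [546.0, 58.0, 69.0], [549.0, 58.0, 69.0], [550.0, 55.0, 71.0], [553.0, 56.0, 68.0], [545.0, 57.0, 67.0], [547.0, 54.0, 69.0], [549.0, 53.0, 68.0], [552.0, 53.0, 68.0], [548.0, 57.0, 63.0], [550.0, 54.0, 64.0], [553.0, 55.0, 62.0], [548.0, 51.0, 64.0]]
65.70646984690485 251.72081146619107 187.76028773247904 [[0.001, 0.254, -0.967, -179.089], [-0.0, 0.967, 0.254, 74.104], [1.0, -0.0, 0.001, -0.431], [0.0, 0.0, 0.0, 1.0]]
[[0.0, -0.92, 0.392], [0.0, 0.392, 0.92], [-1.0, -0.0, 0.0]]
```

```bash
cat > go.py <<'E'
"""go.py x y z psi : tells the turn about tool x still due, then the shift (units of 30 mm) in the level frame after the turn"""
import sys
from h import *
def wrap(a): return (a+np.pi)%(2*np.pi)-np.pi
def plan(x,y,z,psi):
    s=r.state(); M=R.from_quat(s["tool_rot"]).as_matrix(); cur=np.arctan2(M[1,2],M[0,2])
    q1=np.arctan2(y,x); q6=wrap(q1-psi); turn=-(q6-s["joints"][5])*-1
    # dpsi wanted from actual joint 6 travel and base swing
    dpsi=(q1-s["joints"][0])-(q6-s["joints"][5])
    c,sn=np.cos(psi),np.sin(psi); Mt=np.array([[0,-sn,c],[0,c,sn],[-1,0,0]])
    d=Mt.T@(np.array([x,y,z])-s["eef_pos"])/30
    # tilt left over: rotation vector to level, tool frame
    cl=np.array([[0,-np.sin(cur),np.cos(cur)],[0,np.cos(cur),np.sin(cur)],[-1,0,0]]); tv=R.from_matrix(M.T@cl).as_rotvec()
    print(f"t={s['time_s']:.1f} tcp={np.round(s['eef_pos'],1)} psi={cur:.3f} q6={s['joints'][5]:.2f}->{q6:.2f} open={s['opening']:.1f} F={np.round(s['ft_force'],1)} | turn x={-dpsi:.3f} tilt y,z={tv[1]:.3f},{tv[2]:.3f} | shift x={d[0]:.2f} y={d[1]:.2f} z={d[2]:.2f}")
if __name__=="__main__": plan(*map(float,sys.argv[1:5]))
E
cat > wr.py <<'E'
from h import *
def wrist():
    s=r.state(); p=r.grab_frame("wrist")
    T=np.eye(4); T[:3,:3]=R.from_quat(s["tool_rot"]).as_matrix(); T[:3,3]=s["eef_pos"]
    return p,T@np.array(p["mount"])
def rays(p):
    f=f_of(p); v,u=np.mgrid[:384,:512]; x,y=u-p["cx"],v-p["cy"]; rr=np.hypot(x,y)+1e-9; th=rr/f
    return np.stack([np.sin(th)*x/rr,-np.sin(th)*y/rr,-np.cos(th)],-1)
def wcloud(p,T):
    d=rays(p); z=p["z_map"].astype(float); P=d/(-d[...,2:])*z[...,None]; W=P@T[:3,:3].T+T[:3,3]; W[z==0]=np.nan; return W
def topdown(p,T,x,y,z,half=120,res=0.5):
    """rectified picture of the plane at height z, centred x,y; image up=+x, left=+y; res mm/px"""
    n=int(2*half/res); i,j=np.mgrid[:n,:n]; Q=np.stack([x+half-i*res,y+half-j*res,np.full(i.shape,float(z))],-1)
    c=(Q-T[:3,3])@T[:3,:3]; th=np.arctan2(np.hypot(c[...,0],c[...,1]),-c[...,2]); a=np.arctan2(-c[...,1],c[...,0]); f=f_of(p)
    return cv2.remap(p["color"],(p["cx"]+f*th*np.cos(a)).astype(np.float32),(p["cy"]+f*th*np.sin(a)).astype(np.float32),cv2.INTER_LINEAR)
E
python3 go.py 604.5 53.7 200 1.513; python3 go.py 612 259 200 1.757
```

```text
t=1.1 tcp=[215.6 506.  205.5] psi=1.168 q6=-0.10->-1.42 open=93.9 F=[0.5 0.1 0.2] | turn x=-0.345 tilt y,z=0.000,0.000 | shift x=0.18 y=-13.81 z=-14.30
t=1.1 tcp=[215.6 506.  205.5] psi=1.168 q6=-0.10->-1.36 open=93.9 F=[0.5 0.1 0.2] | turn x=-0.589 tilt y,z=0.000,0.000 | shift x=0.18 y=-11.46 z=-10.54
```

```bash
python3 -m creep '[[0,0,0,-0.115,0,0,0],[0,0,0,-0.115,0,0,0],[0,0,0,-0.115,0,0,0],[0,-0.9,-0.95,0,0,0,0],[0,-0.9,-0.95,0,0,0,0],[0,-0.9,-0.95,0,0,0,0],[0,-0.9,-0.95,0,0,0,0],[0,-0.9,-0.95,0,0,0,0],[0,-0.9,-0.95,0,0,0,0],[0,-0.9,-0.95,0,0,0,0],[0,-0.9,-0.95,0,0,0,0],[0,-0.9,-0.95,0,0,0,0],[0,-0.9,-0.95,0,0,0,0],[0,-0.9,-0.95,0,0,0,0],[0,-0.9,-0.95,0,0,0,0],[0,-0.9,-0.95,0,0,0,0],[0,-0.9,-0.95,0,0,0,0],[0,-0.9,-0.95,0,0,0,0]]' 30; python3 go.py 604.5 53.7 200 1.513
python3 - <<'E'
from wr import *
p,T=wrist(); W=wcloud(p,T)
a=topdown(p,T,600,54,77,100,.5); b=topdown(p,T,600,54,15,100,.5)
save("w1.png",np.hstack([a,b]))
X,Y,Z=W[...,0],W[...,1],W[...,2]
for nm,cx,cy in(("thick",656,51),("thin",552,57)):
    k=(Z>66)&(np.hypot(X-cx,Y-cy)<14); print(nm,k.sum(),np.round(np.nanmean(W[k],0),1), np.round(W[k][np.argmax(Z[k])],1))
k=(Z>48)&(Z<60)&(abs(X-604)<30)&(abs(Y-54)<20); print(cv2.minAreaRect(W[k][:,:2].astype(np.float32)),np.median(Z[k]))
k=(Z>11)&(Z<19)&(abs(X-604)<120)&(abs(Y)<130); print(cv2.minAreaRect(W[k][:,:2].astype(np.float32)),np.median(Z[k]))
E
```

```text
time_s: 2.85
eef_pos: [615.5, 50.0, 206.0]
tool_rot: [-0.492, 0.506, 0.492, 0.51]
ft_force: [0.1, 1.1, 0.3]
opening: 93.7
t=2.9 tcp=[615.5  50.  206. ] psi=1.539 q6=-1.55->-1.42 open=93.7 F=[0.1 1.1 0.3] | turn x=0.025 tilt y,z=0.005,0.004 | shift x=0.20 y=0.37 z=0.10
thick 106 [653.1  49.8  71.7] [654.3  48.1  78.1]
thin 49 [551.4  55.7  73.1] [551.6  53.5  77.9]
((604.0914306640625, 52.63844299316406), (13.961512565612793, 59.47209167480469), 86.533447265625) 56.5267825575192
((598.9415283203125, -16.89978790283203), (210.02406311035156, 160.01625061035156), 86.68263244628906) 14.7485780554872
```

View pics/w1.png

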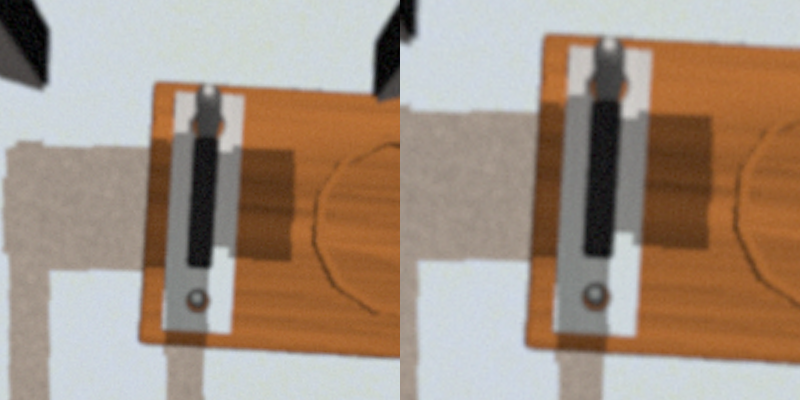

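```bash
python3 -m creep '[[0,0.33,0.05,0.026,0.005,0.004,0],[1,0,0,0,0,0,0],[1,0,0,0,0,0,0],[1,0,0,0,0,0,0],[1,0,0,0,0,0,0]]'; python3 go.py 603.6 53.1 32 1.513
```

```text
time_s: 3.4
eef_pos: [611.7, 45.4, 87.8]
tool_rot: [-0.487, 0.515, 0.477, 0.52]
ft_force: [0.0, 0.9, -1.0]
opening: 93.8
t=3.4 tcp=[611.7  45.4  87.8] psi=1.500 q6=-1.51->-1.43 open=93.8 F=[ 0.   0.9 -1. ] | turn x=-0.014 tilt y,z=-0.004,0.014 | shift x=1.86 y=0.28 z=0.24
```

```bash
python3 -m creep '[[0.3,0.28,0.24,-0.012,-0.004,0.014,0],[0,0,0,0,0,0,0]]'; python3 go.py 603.6 53.1 32 1.513
```

```text
time_s: 3.6
eef_pos: [598.3, 55.4, 73.8]
tool_rot: [-0.483, 0.517, 0.488, 0.511]
ft_force: [0.6, -0.5, 0.8]
opening: 93.8
t=3.6 tcp=[598.3  55.4  73.8] psi=1.514 q6=-1.52->-1.43 open=93.8 F=[ 0.6 -0.5  0.8] | turn x=0.001 tilt y,z=0.000,-0.011 | shift x=1.39 y=-0.18 z=-0.07
```

```bash
python3 -m creep '[[0,0,0,0,0,0,0]]'; python3 go.py 603.6 53.1 32 1.513
```

```text
time_s: 3.7
eef_pos: [598.2, 56.2, 74.9]
tool_rot: [-0.483, 0.516, 0.488, 0.511]
ft_force: [0.7, 0.3, -0.6]
opening: 94.1
t=3.7 tcp=[598.2  56.2  74.9] psi=1.515 q6=-1.52->-1.43 open=94.1 F=[ 0.7  0.3 -0.6] | turn x=0.002 tilt y,z=-0.000,-0.010 | shift x=1.43 y=-0.18 z=-0.09
```

```bash
python3 -m creep '[[0,-0.18,-0.09,0.002,0,-0.01,0],[0,0,0,0,0,0,0],[0,0,0,0,0,0,0]]' | head -2; python3 go.py 603.6 53.1 32 1.513;  python3 -m creep '[[0.7,0,0,0,0,0,0],[0,0,0,0,0,0,0],[0,0,0,0,0,0,0]]' | head -2; python3 go.py 603.6 53.1 32 1.513
```

```text
time_s: 4.0
eef_pos: [606.6, 53.5, 80.2]
t=4.0 tcp=[606.6  53.5  80.2] psi=1.513 q6=-1.52->-1.43 open=93.9 F=[-0.5 -0.2 -0.2] | turn x=0.000 tilt y,z=0.000,0.009 | shift x=1.61 y=0.10 z=-0.02
time_s: 4.3
eef_pos: [609.6, 53.0, 62.9]
t=4.3 tcp=[609.6  53.   62.9] psi=1.512 q6=-1.52->-1.43 open=94.1 F=[ 0.4 -0.4  1.1] | turn x=-0.001 tilt y,z=0.001,0.016 | shift x=1.03 y=0.20 z=-0.01
```

```bash
for i in 1 2; do python3 -m creep '[[0,0,0,0,0,0,0],[0,0,0,0,0,0,0]]' >/dev/null; python3 go.py 603.6 53.1 32 1.513; done;  python3 -m creep '[[0,0,0,0,0,0.016,0]]' >/dev/null; python3 go.py 603.6 53.1 32 1.513; python3 -m creep '[[0,0,0,0,0,0,0]]' >/dev/null; python3 go.py 603.6 53.1 32 1.513;python3 -m creep '[[0.3,0,0,0,0,0,0]]' >/dev/null; python3 go.py 603.6 53.1 32 1.513; python3 -m creep '[[0,0,0,0,0,0,0]]' >/dev/null; python3 go.py 603.6 53.1 32 1.513
```

```text
t=4.5 tcp=[610.4  52.8  64.7] psi=1.512 q6=-1.52->-1.43 open=94.0 F=[ 0.4  1.4 -0.5] | turn x=-0.001 tilt y,z=0.001,0.019 | shift x=1.09 y=0.23 z=-0.00
t=4.7 tcp=[611.1  52.8  65.9] psi=1.512 q6=-1.52->-1.43 open=93.7 F=[-0.1 -1.3  0.2] | turn x=-0.001 tilt y,z=0.001,0.020 | shift x=1.13 y=0.25 z=-0.00
t=4.8 tcp=[610.8  52.9  66.2] psi=1.512 q6=-1.52->-1.43 open=94.2 F=[ 0.1 -0.2 -0.6] | turn x=-0.001 tilt y,z=0.001,0.004 | shift x=1.14 y=0.24 z=-0.01
t=4.9 tcp=[611.2  52.8  66.3] psi=1.512 q6=-1.52->-1.43 open=94.0 F=[-0.7  0.2 -0.4] | turn x=-0.001 tilt y,z=0.001,0.004 | shift x=1.14 y=0.25 z=-0.01
t=5.0 tcp=[612.6  52.8  58.6] psi=1.512 q6=-1.52->-1.43 open=93.9 F=[ 0.7 -0.1 -0.4] | turn x=-0.001 tilt y,z=0.001,0.007 | shift x=0.89 y=0.30 z=-0.01
t=5.1 tcp=[611.4  52.8  56.5] psi=1.512 q6=-1.52->-1.43 open=94.2 F=[ 0.7 -0.1  0.2] | turn x=-0.001 tilt y,z=0.001,0.004 | shift x=0.82 y=0.26 z=-0.01
```

```bash
python3 -m creep '[[0.1,0.26,0,0,0,0.004,0],[0.2,0,0,0,0,0,0],[0.2,0,0,0,0,0,0],[0.2,0,0,0,0,0,0],[0.1,0,0,0,0,0,0],[0,0,0,0,0,0,0]]' >/dev/null; python3 go.py 603.6 53.1 32 1.513
```

```text
t=5.7 tcp=[601.6  53.4  28.8] psi=1.512 q6=-1.52->-1.43 open=93.8 F=[-1.  -0.4  0.1] | turn x=-0.001 tilt y,z=0.001,-0.004 | shift x=-0.11 y=-0.07 z=-0.01
```

```bash
python3 -m creep '[[-0.12,-0.06,0,0,0,-0.004,0],[0,0,0,0,0,0,255],[0,0,0,0,0,0,255],[0,0,0,0,0,0,255],[0,0,0,0,0,0,255],[0,0,0,0,0,0,255],[0,0,0,0,0,0,255],[0,0,0,0,0,0,255]]' 40; python3 -m creep '[[-0.2,0,0,0,0,0,255],[-0.4,0,0,0,0,0,255],[-0.4,0,0,0,0,0,255],[-0.4,0,0,0,0,0,255],[-0.4,0,0,0,0,0,255],[-0.4,0,0,0,0,0,255],[-0.4,0,0,0,0,0,255],[-0.2,0,0,0,0,0,255],[0,0,0,0,0,0,255],[0,0,0,0,0,0,255]]' 40; python3 go.py 435 40 32 1.513
```

```text
time_s: 6.5
eef_pos: [604.7, 53.3, 34.1]
tool_rot: [-0.486, 0.513, 0.484, 0.516]
ft_force: [-0.0, -1.0, 0.4]
opening: 41.3
time_s: 7.5
eef_pos: [605.7, 53.2, 128.9]
tool_rot: [-0.487, 0.512, 0.483, 0.517]
ft_force: [-0.4, -0.1, -0.3]
opening: 0.1
t=7.5 tcp=[605.7  53.2 128.9] psi=1.512 q6=-1.52->-1.42 open=0.1 F=[-0.4 -0.1 -0.3] | turn x=-0.001 tilt y,z=0.001,0.009 | shift x=3.23 y=5.66 z=-0.77
```

```bash
python3 -m creep '[[0,0,0,0,0,0.009,120],[0.2,0,0,0,0,0,120],[0.3,0,0,0,0,0,120],[0,0,0,0,0,0,120],[0,0,0,0,0,0,120]]' | tail -1; python3 go.py 603.6 53.1 32 1.513
python3 - <<'E'
from wr import *
p,T=wrist(); W=wcloud(p,T); save("w2.png",p["color"])
X,Y,Z=W[...,0],W[...,1],W[...,2]
k=(Z>48)&(Z<60)&(abs(X-604)<30)&(abs(Y-54)<20); print(k.sum(),cv2.minAreaRect(W[k][:,:2].astype(np.float32)),np.median(Z[k]))
E
```

```text
opening: 36.8
t=8.0 tcp=[603.8  53.2 108.8] psi=1.512 q6=-1.52->-1.43 open=36.8 F=[-0.1  0.1 -0.1] | turn x=-0.001 tilt y,z=0.001,-0.008 | shift x=2.56 y=0.01 z=-0.00
1190 ((604.081787109375, 52.831546783447266), (13.728589057922363, 60.35513687133789), 87.16053009033203) 56.60330476596732
```

View pics/w2.png

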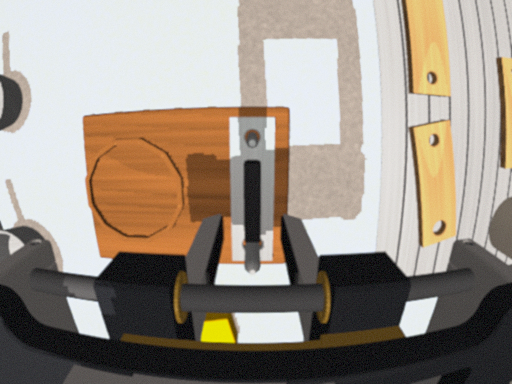

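The keeper is still seated at about (252,190), with the handle between the open fingers, so I'll descend again and wait for the fingers this time.

```bash
python3 -m creep '[[0.3,0,0,0,0,-0.004,120],[0.4,0,0,0,0,0,120],[0.4,0,0,0,0,0,120],[0.4,0,0,0,0,0,120],[0.4,0,0,0,0,0,120],[0.3,0,0,0,0,0,120],[0.1,0,0,0,0,0,120],[0,0,0,0,0,0,120],[0,0,0,0,0,0,120]]' | tail -1; python3 go.py 603.6 53.1 32 1.513
```

```text
opening: 49.4
t=8.9 tcp=[602.   53.3  31.6] psi=1.512 q6=-1.52->-1.43 open=49.4 F=[-0.4 -0.5  0.1] | turn x=-0.001 tilt y,z=0.001,-0.007 | shift x=-0.01 y=-0.05 z=-0.00
```

```bash
python3 -m creep '[[0,-0.05,0,0,0,-0.006,255],[0,0,0,0,0,0,255],[0,0,0,0,0,0,255],[0,0,0,0,0,0,255],[0,0,0,0,0,0,255],[0,0,0,0,0,0,255],[0,0,0,0,0,0,255],[0,0,0,0,0,0,255]]' 40|tail -1; python3 go.py 603.6 53.1 32 1.513; python3 -m creep '[[-0.1,0,0,0,0,0,255],[-0.1,0,0,0,0,0,255],[-0.1,0,0,0,0,0,255]]' 40|tail -1;python3 go.py 603.6 53.1 32 1.513
```

```text
opening: 13.4
t=9.8 tcp=[605.5  53.3  34.3] psi=1.512 q6=-1.52->-1.43 open=13.4 F=[ 0.4 -0.3 -1.5] | turn x=-0.001 tilt y,z=0.001,0.005 | shift x=0.08 y=0.06 z=-0.01
opening: 13.5
t=10.1 tcp=[604.   53.2  41.9] psi=1.512 q6=-1.52->-1.43 open=13.5 F=[ 0.4  0.5 -2.8] | turn x=-0.001 tilt y,z=0.001,0.001 | shift x=0.33 y=0.01 z=-0.01
```

```bash
python3 -m creep '[[-0.2,0,0,0,0,0,255],[-0.3,0,0,0,0,0,255],[-0.4,0,0,0,0,0,255],[-0.4,0,0,0,0,0,255],[-0.4,0,0,0,0,0,255],[-0.4,0,0,0,0,0,255],[-0.3,0,0,0,0,0,255],[-0.3,0,0,0,0,0,255],[-0.1,0,0,0,0,0,255],[0,0,0,0,0,0,255]]' 40|tail -1;python3 go.py 430 40 19.5 1.513
python3 -m creep '[[0,0.2,0,0,0,0,255],[0,0.4,-0.1,0,0,0,255],[0,0.5,-0.1,0,0,0,255],[0,0.5,-0.1,0,0,0,255],[0,0.5,-0.1,0,0,0,255],[0,0.5,-0.1,0,0,0,255],[0,0.5,-0.1,0,0,0,255],[0,0.5,-0.1,0,0,0,255],[0,0.5,0,0,0,0,255],[0,0.4,0,0,0,0,255],[0,0.4,0,0,0,0,255],[0,0.2,0,0,0,0,255],[0,0,0,0,0,0,255],[0,0,0,0,0,0,255]]' 40|tail -1;python3 go.py 430 40 19.5 1.513
```

```text
opening: 13.4
t=11.1 tcp=[605.   53.1 136.5] psi=1.512 q6=-1.52->-1.42 open=13.4 F=[-0.6  0.5 -1.8] | turn x=-0.001 tilt y,z=0.001,0.006 | shift x=3.90 y=5.80 z=-0.77
opening: 13.5
t=12.4 tcp=[434.9  41.4 127. ] psi=1.512 q6=-1.55->-1.42 open=13.5 F=[ 0.2 -1.3 -2.8] | turn x=-0.001 tilt y,z=0.000,-0.013 | shift x=3.58 y=0.16 z=-0.06
```

```bash
python3 -m creep '[[0.2,0.1,-0.05,0,0,-0.01,255],[0.4,0,0,0,0,0,255],[0.4,0,0,0,0,0,255],[0.4,0,0,0,0,0,255],[0.4,0,0,0,0,0,255],[0.4,0,0,0,0,0,255],[0.3,0,0,0,0,0,255],[0.2,0,0,0,0,0,255],[0.1,0,0,0,0,0,255],[0,0,0,0,0,0,255],[0,0,0,0,0,0,255]]' 40|tail -1;python3 go.py 430 40 19.5 1.513
```

```text
opening: 13.5
t=13.6 tcp=[431.4  39.9  33.6] psi=1.512 q6=-1.55->-1.42 open=13.5 F=[ 0.  -0.1 -2.4] | turn x=-0.001 tilt y,z=0.000,-0.006 | shift x=0.47 y=0.05 z=-0.00
```

```bash
python3 -m creep '[[0.15,0,0,0,0,-0.006,255],[0.15,0,0,0,0,0,255],[0.1,0,0,0,0,0,255],[0.07,0,0,0,0,0,255],[0,0,0,0,0,0,255]]' 40|tail -1;python3 go.py 430 40 19.5 1.513
```

```text
opening: 13.1
t=14.1 tcp=[432.7  39.9  19.9] psi=1.512 q6=-1.55->-1.42 open=13.1 F=[ 0.6 -0.8 -3.1] | turn x=-0.001 tilt y,z=0.000,0.004 | shift x=0.01 y=0.09 z=-0.00
```

```bash
python3 -m creep '[[0.02,0,0,0,0,0.002,255],[0,0,0,0,0,0,120],[0,0,0,0,0,0,120],[0,0,0,0,0,0,120],[0,0,0,0,0,0,120],[-0.2,0,0,0,0,0,0],[-0.4,0,0,0,0,0,0],[-0.5,0,0,0,0,0,0],[-0.5,0,0,0,0,0,0],[-0.5,0,0,0,0,0,0],[-0.5,0,0,0,0,0,0],[-0.3,0,0,0,0,0,0],[-0.3,0,0,0,0,0,0],[0,0,0,0,0,0,0]]' 40|tail -1;python3 go.py 430 235 170 1.544
python3 - <<'E'
from meas import *
C,W=top(); objs(C,W); X,Y,Z=W[...,0],W[...,1],W[...,2]
k=(Z>4)&(Z<12)&(abs(X-430)<90)&(abs(Y-40)<40)
print(cv2.minAreaRect(W[k][:,:2].astype(np.float32)),np.median(Z[k]))
E
```

```text
opening: 94.2
t=15.4 tcp=[435.4  39.8 128.3] psi=1.512 q6=-1.55->-1.04 open=94.2 F=[0.3 0.9 0.1] | turn x=-0.032 tilt y,z=0.001,0.013 | shift x=-1.39 y=0.35 z=6.50
board [612.  259.4] size [139.  50.] yaw 0.184 z 11.8 dark +/- [16, 14]
board [524.3 394.2] size [139.  52.] yaw 0.069 z 11.7 dark +/- [30, 12]
board [442.  248.5] size [ 51. 137.] yaw -0.008 z 11.7 dark +/- [16, 23]
pan R 50 c [ 706.1 -279.2] handle dir -2.886 far 104 n 359 238 rgb [109. 108. 102.]
pan R 30 c [ 677.9 -410.9] handle dir 0.0 far 30 n 60 60 rgb [66.  63.  57.5]
pan R 30 c [ 520.8 -406. ] handle dir -3.049 far 84 n 298 165 rgb [110.5 110.  105. ]
pan R 40 c [ 478.  -242.1] handle dir -3.053 far 95 n 335 203 rgb [115. 114. 108.]
pan R 40 c [ 337.4 -379.8] handle dir 1.746 far 94 n 369 234 rgb [122. 122.  52.]
pan R 40 c [ 316.7 -165.5] handle dir 1.439 far 66 n 290 230 rgb [83. 55. 36.]
((386.69561767578125, 42.115989685058594), (73.64972686767578, 55.088417053222656), 71.42915344238281) 8.072461675384488
```

```bash
python3 -m creep '[[-0.4,0,0.2,-0.016,0,0.012,0],[-0.3,0,0.4,-0.016,0,0,0],[-0.3,0.1,0.6,0,0,0,0],[-0.2,0.1,0.8,0,0,0,0],[-0.1,0.1,0.8,0,0,0,0],[0,0,0.8,0,0,0,0],[0,0,0.8,0,0,0,0],[0,0,0.7,0,0,0,0],[0,0,0.6,0,0,0,0],[0,0,0.4,0,0,0,0],[0,0,0.3,0,0,0,0],[0,0,0,0,0,0,0],[0,0,0,0,0,0,0]]' |tail -1;python3 go.py 442 248 120 1.544
cat > bd.py <<'E'
import sys
from wr import *
def board(p,T,x,y,rad=90):
    W=wcloud(p,T); X,Y,Z=W[...,0],W[...,1],W[...,2]; C=p["color"]; hsv=cv2.cvtColor(C,cv2.COLOR_RGB2HSV).astype(int)
    m=((Z>7)&(Z<18)&(np.hypot(X-x,Y-y)<rad)&(hsv[...,1]>70)).astype(np.uint8)
    n,L,S,_=cv2.connectedComponentsWithStats(m); i=min((i for i in range(1,n) if S[i,4]>300),key=lambda i:np.hypot(*(np.nanmean(W[L==i][:,:2],0)-[x,y])))
    rc=cv2.minAreaRect(W[L==i][:,:2].astype(np.float32)); b=cv2.boxPoints(rc); e=b[1]-b[0]; g=b[2]-b[1]
    e=e if np.hypot(*e)>np.hypot(*g) else g; e=e/np.hypot(*e); e=e if e[0]>0 else -e; c=np.array(rc[0]); n_=np.array([-e[1],e[0]])
    print("edge rect c",np.round(c,1),"size",np.round(rc[1],1),"yaw",round(np.arctan2(e[1],e[0]),4),"z",round(np.nanmedian(Z[L==i]),1))
    # holes in the rectified picture of the top face
    img=topdown(p,T,x,y,12,95,.5); g=cv2.cvtColor(img,cv2.COLOR_RGB2HSV); wood=((g[...,1]>70)&(g[...,0]<30)).astype(np.uint8)
    cs,h=cv2.findContours(wood,cv2.RETR_CCOMP,cv2.CHAIN_APPROX_NONE)
    for q,hh in zip(cs,h[0]):
        a=cv2.contourArea(q)*.25
        if hh[3]>=0 and a>40:
            (cx,cy),rr=cv2.minEnclosingCircle(q); P=np.array([x+95-cy*.5,y+95-cx*.5]); print("  hole",np.round(P,1),"area",round(a),"along,across",np.round([(P-c)@e,(P-c)@n_],1))
    return img
if __name__=="__main__":
    p,T=wrist(); img=board(p,T,float(sys.argv[1]),float(sys.argv[2]))
    if len(sys.argv)>3: save(sys.argv[3],img,1.2)
E
python3 bd.py 442 248 bC.png
```

```text
opening: 94.2
t=16.8 tcp=[424.8 243.6 160.3] psi=1.549 q6=-1.15->-1.03 open=94.2 F=[ 0.5  1.2 -0.9] | turn x=0.005 tilt y,z=-0.002,-0.016 | shift x=1.34 y=-0.57 z=0.16
edge rect c [441.7 248.1] size [ 50.3 139.8] yaw -0.0136 z 11.7
  hole [388.5 249. ] area 281 along,across [-53.2   0.2]
  hole [491.  247.8] area 101 along,across [49.3  0.4]
```

View pics/bC.png

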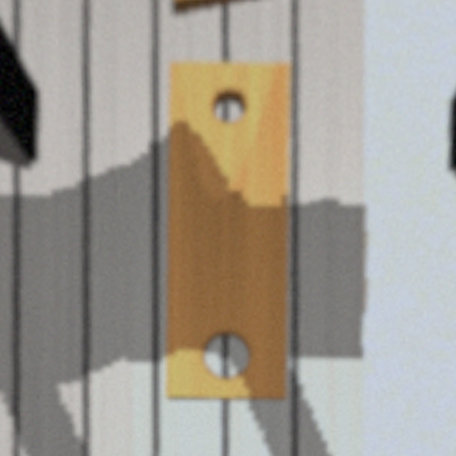

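The close crop confirms a plain board with its big hole toward -x, at (226,355), and its small hole at (228,106). I'll pick it now.

```bash
python3 -m creep '[[0.1,-0.3,0.08,-0.008,-0.002,-0.014,0],[0.3,-0.27,0.08,0,0,0,0],[0.4,0,0,0,0,0,0],[0.4,0,0,0,0,0,0],[0.3,0,0,0,0,0,0],[0.2,0,0,0,0,0,0],[0,0,0,0,0,0,0],[0,0,0,0,0,0,0]]' |tail -1;python3 go.py 441.7 248.1 3.5 1.557
```

```text
opening: 93.9
t=17.6 tcp=[443.  245.4 102.7] psi=1.554 q6=-1.16->-1.05 open=93.9 F=[0.2 0.8 0.7] | turn x=-0.003 tilt y,z=-0.001,-0.004 | shift x=3.31 y=0.04 z=0.09
```

```bash
python3 -m creep '[[0.3,0,0.09,-0.003,-0.001,-0.004,0],[0.5,0,0,0,0,0,60],[0.5,0,0,0,0,0,60],[0.5,0,0,0,0,0,60],[0.4,0,0,0,0,0,60],[0.3,0,0,0,0,0,60],[0.2,0,0,0,0,0,60],[0.1,0,0,0,0,0,60],[0,0,0,0,0,0,60],[0,0,0,0,0,0,60]]' |tail -1;python3 go.py 441.7 248.1 3.5 1.557
```

```text
opening: 71.7
t=18.6 tcp=[445.8 250.9  17.3] psi=1.559 q6=-1.16->-1.05 open=71.7 F=[ 0.1 -0.4 -1.1] | turn x=0.001 tilt y,z=0.004,0.009 | shift x=0.46 y=0.14 z=-0.09
```

```bash
python3 -m creep '[[0.1,0.1,-0.09,0,0.004,0.008,60],[0.1,0,0,0,0,0,60],[0.1,0,0,0,0,0,60],[0,0,0,0,0,0,60],[0,0,0,0,0,0,60]]' |tail -1;python3 go.py 441.7 248.1 3.5 1.557
```

```text
opening: 71.8
t=19.1 tcp=[443.8 248.4   9.1] psi=1.558 q6=-1.16->-1.05 open=71.8 F=[ 0.3 -0.5 -0.1] | turn x=0.001 tilt y,z=0.001,0.004 | shift x=0.19 y=0.07 z=-0.01
```

```bash
python3 -m creep '[[0.12,0.07,0,0,0.001,0.004,60],[0.06,0,0,0,0,0,60],[0,0,0,0,0,0,60],[0,0,0,0,0,0,60]]' |tail -1;python3 go.py 441.7 248.1 3.5 1.557;  python3 -m creep '[[0,0,0,0,0,0,255],[0,0,0,0,0,0,255],[0,0,0,0,0,0,255],[0,0,0,0,0,0,255],[0,0,0,0,0,0,255],[0,0,0,0,0,0,255],[0,0,0,0,0,0,255]]' 40 |tail -1;python3 go.py 441.7 248.1 3.5 1.557
```

```text
opening: 71.7
t=19.6 tcp=[441.5 248.5   3.2] psi=1.558 q6=-1.16->-1.05 open=71.7 F=[ 0.9 -0.1 -0.3] | turn x=0.001 tilt y,z=-0.000,-0.001 | shift x=-0.01 y=-0.01 z=-0.01
opening: 49.6
t=20.2 tcp=[441.6 248.5   3.4] psi=1.558 q6=-1.16->-1.05 open=49.6 F=[ 0.2  0.2 -0.9] | turn x=0.001 tilt y,z=-0.000,-0.000 | shift x=-0.00 y=-0.00 z=-0.01
```

```bash
python3 -m creep '[[-0.2,0,0,0,0,0,255],[-0.4,0,0,0,0,0,255],[-0.5,0,0,0,0,0,255],[-0.5,0,0,0,0,0,255],[-0.5,0,0,0,0,0,255],[-0.5,0,0,0,0,0,255],[-0.5,0,0,0.05,0,0,255],[-0.4,0,0,0.1,0,0,255],[-0.3,0,0,0.14,0,0,255],[-0.2,0,0,0.14,0,0,255],[0,0,0,0.14,0,0,255],[0,0,0,0.14,0,0,255],[0,0,0,0.14,0,0,255],[0,0,0,0.14,0,0,255],[0,0,0,0.14,0,0,255],[0,0,0,0.14,0,0,255],[0,0,0,0.14,0,0,255],[0,0,0,0.14,0,0,255],[0,0,0,0.14,0,0,255],[0,0,0,0.14,0,0,255]]' 40|tail -1;python3 go.py 603.1 53.0 140 -1.63; python3 -m creep '[[0,0,0,0.14,0,0,255],[0,0,0,0.14,0,0,255],[0,0,0,0.14,0,0,255],[0,0,0,0.14,0,0,255],[0,0,0,0.14,0,0,255],[0,0,0,0.14,0,0,255],[0,0,0,0.14,0,0,255],[0,0,0,0.14,0,0,255],[0,0,0,0.14,0,0,255],[0,0,0,0.1,0,0,255],[0,0,0,0,0,0,255],[0,0,0,0,0,0,255]]' 40|tail -1;python3 go.py 603.1 53.0 140 -1.63
```

```text
opening: 49.8
t=22.2 tcp=[442.8 249.  148.5] psi=-0.347 q6=0.75->1.72 open=49.8 F=[-0.7  0.8 -1.1] | turn x=1.283 tilt y,z=0.012,-0.011 | shift x=0.28 y=5.72 z=6.21
opening: 49.6
t=23.4 tcp=[442.9 249.1 161.3] psi=-1.764 q6=2.17->1.72 open=49.6 F=[ 0.1  0.1 -0.8] | turn x=-0.134 tilt y,z=-0.015,-0.023 | shift x=0.71 y=5.72 z=6.21
```

```bash
python3 -m creep '[[0,0,0,-0.1,-0.015,-0.02,255],[0,0.2,0.2,-0.03,0,0,255],[0,0.4,0.4,0,0,0,255],[0.05,0.6,0.6,0,0,0,255],[0.05,0.7,0.8,0,0,0,255],[0.05,0.7,0.8,0,0,0,255],[0.05,0.7,0.8,0,0,0,255],[0,0.6,0.7,0,0,0,255],[0,0.4,0.5,0,0,0,255],[0,0.3,0.4,0,0,0,255],[0,0.2,0.2,0,0,0,255],[0,0,0,0,0,0,255],[0,0,0,0,0,0,255]]' 40|tail -1;python3 go.py 603.1 53.0 140 -1.63
```

```text
opening: 49.2
t=24.8 tcp=[583.9  75.7 159.7] psi=-1.603 q6=1.63->1.72 open=49.2 F=[-0.1 -0.7 -1.3] | turn x=0.027 tilt y,z=-0.001,-0.005 | shift x=0.66 y=0.68 z=0.72
```

```bash
python3 -m creep '[[0.2,0.3,0.3,0.025,0,-0.005,255],[0.3,0.2,0.2,0,0,0,255],[0.3,0.15,0.15,0,0,0,255],[0.2,0,0.05,0,0,0,255],[0.2,0,0,0,0,0,255],[0,0,0,0,0,0,255],[0,0,0,0,0,0,255],[0,0,0,0,0,0,255]]' 40|tail -1;python3 go.py 603.1 53.0 105 -1.63
python3 - <<'E'
from wr import *
p,T=wrist(); save("w3.png",p["color"])
E
```

```text
opening: 49.7
t=25.6 tcp=[602.   54.7 119. ] psi=-1.626 q6=1.62->1.72 open=49.7 F=[-0.2 -0.1 -0.5] | turn x=0.004 tilt y,z=-0.002,0.004 | shift x=0.47 y=0.04 z=0.05
```

View pics/w3.png

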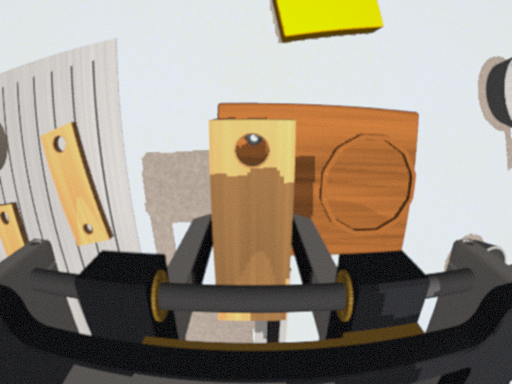

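```bash
cat > thr.py <<'E'
"""held board/keeper: hole seen vs expected, post tip seen. arg: height of top face above TCP"""
import sys
from wr import *
def chk(dz):
    p,T=wrist(); s=r.state(); tcp=np.array(s["eef_pos"]); M=R.from_quat(s["tool_rot"]).as_matrix(); W=wcloud(p,T); d=rays(p)@T[:3,:3].T
    zt=tcp[2]+dz; Z=W[...,2]
    for sg in (1,-1):
        e=tcp+sg*52*M[:,1]; near=np.hypot(W[...,0]-e[0],W[...,1]-e[1])
        Pp=T[:3,3]+d*((zt-T[2,3])/d[...,2])[...,None]   # every pixel at the face plane
        nr=np.hypot(Pp[...,0]-e[0],Pp[...,1]-e[1])<17
        m=((Z<zt-3)&nr).astype(np.uint8); n,L,S,_=cv2.connectedComponentsWithStats(m)
        if n<2: continue
        i=1+np.argmax(S[1:,4]); cs,_=cv2.findContours((L==i).astype(np.uint8),cv2.RETR_EXTERNAL,cv2.CHAIN_APPROX_NONE)
        q=cv2.convexHull(cs[0])[:,0]; Q=Pp[q[:,1],q[:,0]][:,:2].astype(np.float32); (cx,cy),rr=cv2.minEnclosingCircle(Q)
        k=(L==i)&(Z>66)&(Z<80); tip=W[k&(Z>73)].mean(0) if (k&(Z>73)).any() else None
        print("side",sg,"expect",np.round(e[:2],1),"hole",round(cx,1),round(cy,1),"dia",round(2*rr,1),"tip",None if tip is None else np.round(tip,1))
chk(float(sys.argv[1]))
E
python3 thr.py 8.6; python3 -m creep '[[0.15,0.04,0.05,0.004,-0.002,0.004,255],[0.15,0,0,0,0,0,255],[0.1,0,0,0,0,0,255],[0,0,0,0,0,0,255],[0,0,0,0,0,0,255]]' 40|tail -1;python3 go.py 603.1 53.0 105 -1.63; python3 thr.py 8.6
```

```text
side 1 expect [654.2  51.8] hole 653.1 51.7 dia 18.5 tip [654.8  50.3  75.9]
opening: 49.5
t=26.1 tcp=[603.8  53.2 107.4] psi=-1.630 q6=1.62->1.72 open=49.5 F=[-0.1  0.4 -1. ] | turn x=0.000 tilt y,z=-0.000,-0.003 | shift x=0.08 y=-0.02 z=0.01
side 1 expect [655.6  50.2] hole 654.8 50.0 dia 18.5 tip [655.6  50.   75.4]
```

```bash
python3 -m creep '[[0.1,0.015,0,0,0,-0.003,255],[0.15,0,0,0,0,0,255],[0.15,0,0,0,0,0,255],[0.15,0,0,0,0,0,255],[0.1,0,0,0,0,0,255],[0,0,0,0,0,0,255],[0,0,0,0,0,0,255]]' 40|tail -1;python3 go.py 604.2 53.2 18.5 -1.63; python3 thr.py 8.6
```

```text
opening: 49.2
t=26.9 tcp=[604.1  53.2  85.7] psi=-1.630 q6=1.62->1.72 open=49.2 F=[-0.  -0.2 -0.9] | turn x=0.000 tilt y,z=-0.000,0.001 | shift x=2.24 y=0.00 z=-0.00
side 1 expect [656.   50.1] hole 655.1 50.0 dia 18.5 tip [656.   50.1  75.4]
```

```bash
python3 -m creep '[[0.1,0,0,0,0,0,255],[0.15,0,0,0,0,0,255],[0.15,0,0,0,0,0,255],[0.15,0,0,0,0,0,255],[0.15,0,0,0,0,0,255],[0.15,0,0,0,0,0,255],[0.15,0,0,0,0,0,255],[0.15,0,0,0,0,0,255],[0.15,0,0,0,0,0,255],[0.15,0,0,0,0,0,255],[0.15,0,0,0,0,0,255],[0.15,0,0,0,0,0,255],[0.1,0,0,0,0,0,255],[0,0,0,0,0,0,255],[0,0,0,0,0,0,255]]' 40|tail -1;python3 go.py 604.2 53.2 18.5 -1.63
```

```text
opening: 49.5
t=28.4 tcp=[604.1  53.2  25.1] psi=-1.630 q6=1.62->1.72 open=49.5 F=[-0.5 -1.1 -1.8] | turn x=0.000 tilt y,z=-0.000,0.001 | shift x=0.22 y=0.00 z=-0.00
```

```bash
python3 -m creep '[[0.15,0,0,0,0,0,255],[0.07,0,0,0,0,0,255],[0,0,0,0,0,0,255],[0,0,0,0,0,0,70],[0,0,0,0,0,0,70],[0,0,0,0,0,0,70],[0,0,0,0,0,0,70],[-0.1,0,0,0,0,0,70],[-0.3,0,0,0,0,0,60],[-0.5,0,0,0,0,0,60],[-0.5,0,0,0,0,0,60],[-0.5,0,0,0,0,0,60],[-0.5,0,0,0,0,0,60],[-0.5,0,0,0,0,0,60],[-0.5,0,0,0,0,0,60],[-0.5,0,0,0,0,0,60],[-0.2,0,0,0,0,0,60],[0,0,0,0,0,0,60],[0,0,0,0,0,0,60]]' 40|tail -1;python3 go.py 612 259 165 -1.387
python3 - <<'E'
from wr import *
p,T=wrist(); W=wcloud(p,T); save("w4.png",topdown(p,T,604,53,27,90,.5),1)
k=(abs(W[...,2]-27)<4)&(np.hypot(W[...,0]-630,W[...,1]-52)<100); print(k.sum(),cv2.minAreaRect(W[k][:,:2].astype(np.float32)),np.median(W[k][:,2]))
E
```

```text
opening: 72.0
t=30.4 tcp=[607.6  53.2 162. ] psi=-1.630 q6=1.62->1.79 open=72.0 F=[0.6 0.2 0.6] | turn x=-0.243 tilt y,z=-0.001,-0.017 | shift x=-0.10 y=1.40 z=-6.72
5223 ((601.1680297851562, 28.129316329956055), (100.56791687011719, 140.15464782714844), 86.60923767089844) 26.883993234330376
```

View pics/w4.png

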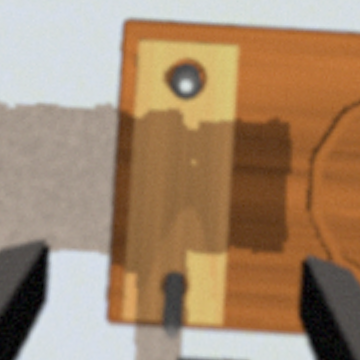

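Board C is seated: its top is at 26.9 mm and both posts come through at (187,82) and (174,288). Next is board A.

```bash
python3 -m creep '[[0,0,-0.2,-0.12,0,-0.015,60],[0,0.1,-0.4,-0.12,0,0,0],[0,0.2,-0.6,0,0,0,0],[0,0.2,-0.8,0,0,0,0],[0,0.2,-0.8,0,0,0,0],[0,0.2,-0.8,0,0,0,0],[0,0.2,-0.8,0,0,0,0],[0,0.1,-0.7,0,0,0,0],[0,0.1,-0.6,0,0,0,0],[0,0,-0.4,0,0,0,0],[0,0,-0.2,0,0,0,0],[0,0,0,0,0,0,0],[0,0,0,0,0,0,0],[0,0,0,0,0,0,0]]' |tail -1;python3 go.py 612 259 165 -1.387; python3 bd.py 612 259 bA.png
```

```text
opening: 93.8
t=31.8 tcp=[608.9 258.1 149.1] psi=-1.404 q6=1.72->1.79 open=93.8 F=[-0.5 -0.6 -0.7] | turn x=-0.017 tilt y,z=0.000,0.019 | shift x=-0.53 y=0.11 z=-0.01
edge rect c [610.8 259.5] size [140.7  49.9] yaw 0.1844 z 11.9
  hole [562.2 250. ] area 90 along,across [-49.5  -0.5]
  hole [662.9 269.1] area 286 along,across [53.  -0.1]
```

```bash
python3 go.py 610.8 259.5 3.4 -1.386; python3 -m creep '[[0.3,0.07,-0.03,-0.017,0,0.019,60],[0.5,0,0,0,0,0,60],[0.6,0,0,0,0,0,60],[0.6,0,0,0,0,0,60],[0.6,0,0,0,0,0,60],[0.6,0,0,0,0,0,60],[0.4,0,0,0,0,0,60],[0.3,0,0,0,0,0,60],[0.2,0,0,0,0,0,60],[0.1,0,0,0,0,0,60],[0,0,0,0,0,0,60],[0,0,0,0,0,0,60],[0,0,0,0,0,0,60]]' |tail -1;python3 go.py 610.8 259.5 3.4 -1.386
```

```text
t=31.9 tcp=[609.  257.9 149.1] psi=-1.404 q6=1.72->1.79 open=93.9 F=[-0.   0.5 -0.4] | turn x=-0.019 tilt y,z=0.000,0.019 | shift x=4.86 y=0.07 z=-0.04
opening: 71.9
t=33.1 tcp=[613.4 253.3  17.7] psi=-1.399 q6=1.71->1.79 open=71.9 F=[-0.2  0.1  0.4] | turn x=-0.013 tilt y,z=0.001,-0.003 | shift x=0.48 y=-0.05 z=-0.22
```

```bash
python3 -m creep '[[0.12,-0.05,-0.2,-0.012,0.001,-0.003,60],[0.1,0,0,0,0,0,60],[0.1,0,0,0,0,0,60],[0,0,0,0,0,0,60],[0,0,0,0,0,0,60]]' |tail -1;python3 go.py 610.8 259.5 3.4 -1.386
```

```text
opening: 71.7
t=33.6 tcp=[611.5 260.2   9. ] psi=-1.385 q6=1.70->1.79 open=71.7 F=[ 0.7 -0.4 -0.4] | turn x=0.001 tilt y,z=-0.001,-0.003 | shift x=0.19 y=-0.03 z=0.02
```

```bash
python3 -m creep '[[0.1,-0.03,0.02,0,0,-0.003,60],[0.08,0,0,0,0,0,60],[0,0,0,0,0,0,60],[0,0,0,0,0,0,60],[0,0,0,0,0,0,60]]' |tail -1;python3 go.py 610.8 259.5 3.4 -1.386;python3 -m creep '[[0,0,0,0,0,0,255],[0,0,0,0,0,0,255],[0,0,0,0,0,0,255],[0,0,0,0,0,0,255],[0,0,0,0,0,0,255],[0,0,0,0,0,0,255],[0,0,0,0,0,0,255]]' 40 |tail -1;python3 go.py 610.8 259.5 3.4 -1.386
```

```text
opening: 72.0
t=34.1 tcp=[610.7 259.1   3. ] psi=-1.385 q6=1.70->1.79 open=72.0 F=[ 0.3  0.5 -0.1] | turn x=0.001 tilt y,z=-0.001,0.001 | shift x=-0.01 y=0.01 z=-0.01
opening: 49.4
t=34.9 tcp=[610.9 259.2   3.2] psi=-1.385 q6=1.70->1.79 open=49.4 F=[-0.   0.5 -0.9] | turn x=0.001 tilt y,z=-0.001,0.000 | shift x=-0.01 y=-0.00 z=-0.01
```

```bash
python3 -m creep '[[-0.2,0,0,0,0,0,255],[-0.4,0,0,0,0,0,255],[-0.5,0,0,0,0,0,255],[-0.5,0,0,0,0,0,255],[-0.5,0,0,0,0,0,255],[-0.5,0,0,0,0,0,255],[-0.5,0,0,0.1,0,0,255],[-0.3,0,0,0.14,0,0,255],[-0.1,0,0.1,0,0,0,255],[0,0,0.3,0,0,0,255],[0,0,0.5,0,0,0,255],[0,0,0.7,0,0,0,255],[0,0,0.8,0,0,0,255],[0,0,0.8,0,0,0,255],[0,0,0.8,0,0,0,255],[0,0,0.7,0,0,0,255],[0,0,0.5,0,0,0,255],[0,0,0.3,0,0,0,255],[0,0,0,0,0,0,255],[0,0,0,0,0,0,255]]' 40|tail -1;python3 go.py 604.2 53.2 110 -1.63
```

```text
opening: 49.6
t=36.9 tcp=[597.8  79.1 116.8] psi=-1.620 q6=1.66->1.72 open=49.6 F=[-0.3 -0.2 -0.7] | turn x=0.010 tilt y,z=0.001,0.005 | shift x=0.23 y=0.26 z=0.85
```

```bash
python3 -m creep '[[0.1,0.1,0.3,0.01,0.001,0.005,255],[0.1,0.1,0.3,0,0,0,255],[0,0.06,0.22,0,0,0,255],[0,0,0,0,0,0,255],[0,0,0,0,0,0,255],[0,0,0,0,0,0,255]]' 40|tail -1;python3 go.py 604.2 53.2 105 -1.63; python3 thr.py 8.8
```

```text
opening: 49.3
t=37.5 tcp=[605.1  54.4 109.7] psi=-1.627 q6=1.62->1.72 open=49.3 F=[-0.5  0.4 -0.6] | turn x=0.003 tilt y,z=-0.001,-0.000 | shift x=0.16 y=-0.03 z=0.04
side 1 expect [656.9  51.5] hole 657.9 51.2 dia 18.5 tip [655.6  50.2  75.7]
```

```bash
python3 -m creep '[[0.1,-0.07,0.04,0.003,0,0,255],[0.15,0,0,0,0,0,255],[0.15,0,0,0,0,0,255],[0.15,0,0,0,0,0,255],[0.15,0,0,0,0,0,255],[0.05,0,0,0,0,0,255],[0,0,0,0,0,0,255],[0,0,0,0,0,0,255]]' 40|tail -1;python3 go.py 602.9 53.2 30.3 -1.63; python3 thr.py 8.8
```

```text
opening: 49.5
t=38.3 tcp=[602.1  54.2  84.6] psi=-1.629 q6=1.62->1.72 open=49.5 F=[ 0.3 -0.  -1.4] | turn x=0.001 tilt y,z=-0.001,0.001 | shift x=1.81 y=0.03 z=0.03
side 1 expect [654.   51.1] hole 654.8 50.9 dia 18.6 tip [655.8  50.   75.6]
```

```bash
python3 -m creep '[[0.1,0.03,0.03,0.001,0,0,255],[0.15,0,0,0,0,0,255],[0.15,0,0,0,0,0,255],[0.15,0,0,0,0,0,255],[0.15,0,0,0,0,0,255],[0.15,0,0,0,0,0,255],[0.15,0,0,0,0,0,255],[0.15,0,0,0,0,0,255],[0.15,0,0,0,0,0,255],[0.15,0,0,0,0,0,255],[0.15,0,0,0,0,0,255],[0.1,0,0,0,0,0,255],[0,0,0,0,0,0,255],[0,0,0,0,0,0,255]]' 40|tail -1;python3 go.py 602.9 53.2 30.3 -1.63
```

```text
opening: 49.1
t=39.8 tcp=[603.7  53.2  30.3] psi=-1.630 q6=1.62->1.72 open=49.1 F=[ 0.4 -0.   0.5] | turn x=-0.000 tilt y,z=-0.001,-0.001 | shift x=-0.00 y=-0.03 z=0.00
```

```bash
python3 -m creep '[[0,0,0,0,0,0,70],[0,0,0,0,0,0,70],[0,0,0,0,0,0,70],[0,0,0,0,0,0,70],[-0.1,0,0,0,0,0,70],[-0.3,0,0,0,0,0,60],[-0.5,0,0,0,0,0,60],[-0.5,0,0,0,0,0,60],[-0.5,0,0,0,0,0,60],[-0.5,0,0,0,0,0,60],[-0.5,0,0,0,0,0,60],[-0.5,0,0,0,0,0,60],[-0.5,0,0,0,0,0,60],[-0.1,0,0,0,0,0,60],[0,0,0,0,0,0,60],[0,0,0,0,0,0,60]]' 40|tail -1
python3 - <<'E'
from wr import *
p,T=wrist(); W=wcloud(p,T)
k=(abs(W[...,2]-39)<5)&(np.hypot(W[...,0]-630,W[...,1]-52)<70)&(W[...,1]>20); Q=W[k]; print(k.sum(),np.median(Q[:,2]),cv2.minAreaRect(Q[:,:2].astype(np.float32)),np.linalg.lstsq(np.c_[Q[:,:2]-Q[:,:2].mean(0),np.ones(len(Q))],Q[:,2],rcond=None)[0])
E
python3 go.py 524.3 394.2 160 -1.5
```

```text
opening: 72.1
4517 38.83878977988087 ((617.1617431640625, 52.19719696044922), (50.42403030395508, 113.27610778808594), 86.2667465209961) [-2.49638875e-03 -1.64425083e-04  3.88215673e+01]
t=41.4 tcp=[606.3  53.  169.2] psi=-1.630 q6=1.62->2.14 open=72.2 F=[ 0.4 -0.5  0.4] | turn x=-0.130 tilt y,z=-0.002,-0.016 | shift x=0.31 y=-1.92 z=-11.54
```

```bash
python3 -m creep '[[0,0,-0.2,-0.06,-0.002,-0.015,60],[0,-0.1,-0.4,-0.07,0,0,0],[0,-0.1,-0.7,0,0,0,0],[0,-0.2,-0.9,0,0,0,0],[0,-0.2,-0.9,0,0,0,0],[0,-0.2,-0.9,0,0,0,0],[0,-0.2,-0.9,0,0,0,0],[0,-0.2,-0.9,0,0,0,0],[0,-0.2,-0.9,0,0,0,0],[0,-0.2,-0.9,0,0,0,0],[0,-0.1,-0.8,0,0,0,0],[0,-0.1,-0.8,0,0,0,0],[0,-0.1,-0.6,0,0,0,0],[0,0,-0.4,0,0,0,0],[0,0,-0.2,0,0,0,0],[0,0,0,0,0,0,0],[0,0,0,0,0,0,0]]' |tail -1;python3 go.py 524.3 394.2 165 -1.5; python3 bd.py 524.3 394.2
```

```text
opening: 94.3
t=43.1 tcp=[517.  367.7 148.2] psi=-1.498 q6=2.02->2.14 open=94.3 F=[ 1.1 -0.5  0.9] | turn x=0.001 tilt y,z=0.010,0.034 | shift x=-0.56 y=0.31 z=-0.86
edge rect c [522.9 394. ] size [140.   49.3] yaw 0.0703 z 11.9
  hole [473.6 389.8] area 109 along,across [-49.6  -0.8]
  hole [575.6 396.8] area 268 along,across [52.7 -0.9]
```

```bash
python3 -m creep '[[0.2,0.1,-0.4,0,0.01,0.03,60],[0.4,0.1,-0.4,0,0,0,60],[0.4,0,0,0,0,0,60],[0.5,0,0,0,0,0,60],[0.5,0,0,0,0,0,60],[0.5,0,0,0,0,0,60],[0.4,0,0,0,0,0,60],[0.3,0,0,0,0,0,60],[0.2,0,0,0,0,0,60],[0.1,0,0,0,0,0,60],[0,0,0,0,0,0,60],[0,0,0,0,0,0,60],[0,0,0,0,0,0,60]]' |tail -1;python3 go.py 522.9 394 3.4 -1.5005; python3 bd.py 522.9 394
```

```text
opening: 71.7
t=44.5 tcp=[522.8 387.8  33.7] psi=-1.505 q6=2.06->2.15 open=71.7 F=[ 0.5 -0.3  0.2] | turn x=-0.004 tilt y,z=0.003,0.005 | shift x=1.01 y=0.02 z=-0.20
edge rect c [527.8 394. ] size [131.   50.1] yaw 0.0692 z 11.9
  hole [474.6 390.2] area 76 along,across [-53.3  -0.1]
  hole [575.9 397.2] area 264 along,across [48.2 -0.1]
```

```bash
python3 -m creep '[[0.15,0.03,-0.2,-0.004,0.003,0.005,60],[0.2,0,0,0,0,0,60],[0.2,0,0,0,0,0,60],[0.15,0,0,0,0,0,60],[0.1,0,0,0,0,0,60],[0.05,0,0,0,0,0,60],[0,0,0,0,0,0,60],[0,0,0,0,0,0,60]]' |tail -1;python3 go.py 523.3 394 3.4 -1.5005
```

```text
opening: 72.1
t=45.3 tcp=[523.7 394.8   6.6] psi=-1.500 q6=2.06->2.15 open=72.1 F=[-0.   0.6 -0.1] | turn x=0.000 tilt y,z=-0.001,-0.002 | shift x=0.11 y=-0.01 z=0.03
```

```bash
python3 -m creep '[[0.1,0,0.03,0,0,-0.002,60],[0,0,0,0,0,0,60],[0,0,0,0,0,0,60],[0,0,0,0,0,0,255],[0,0,0,0,0,0,255],[0,0,0,0,0,0,255],[0,0,0,0,0,0,255],[0,0,0,0,0,0,255],[0,0,0,0,0,0,255],[0,0,0,0,0,0,255]]' 40|tail -1;python3 go.py 523.3 394 3.4 -1.5005;python3 -m creep '[[-0.2,0,0,0,0,0,255],[-0.4,0,0,0,0,0,255],[-0.5,0,0,0,0,0,255],[-0.5,0,0,0,0,0,255],[-0.5,0,0,0,0,0,255],[-0.5,0,0,0,0,0,255],[-0.5,0,0,0.06,0,0,255],[-0.3,0,0,0.07,0,0,255],[-0.1,0,0,0,0,0,255],[0,0,0,0,0,0,255]]' 40|tail -1;python3 go.py 604.2 53.2 110 -1.63
```

```text
opening: 49.2
t=46.3 tcp=[524.4 394.1   4.3] psi=-1.500 q6=2.06->2.15 open=49.2 F=[ 0.3 -0.2  0.6] | turn x=0.000 tilt y,z=-0.002,-0.001 | shift x=0.03 y=-0.04 z=-0.00
opening: 49.2
t=47.3 tcp=[525.7 394.8 124.4] psi=-1.633 q6=2.19->1.72 open=49.2 F=[-0.1 -0.  -1.3] | turn x=-0.003 tilt y,z=-0.007,-0.008 | shift x=0.48 y=3.29 z=11.21
```

```bash
python3 -m creep '[[0,0,0.2,0,-0.007,-0.008,255],[0,0.2,0.5,0,0,0,255],[0,0.2,0.7,0,0,0,255],[0,0.3,0.9,0,0,0,255],[0,0.3,0.9,0,0,0,255],[0,0.3,0.9,0,0,0,255],[0,0.3,0.9,0,0,0,255],[0,0.3,0.9,0,0,0,255],[0,0.3,0.9,0,0,0,255],[0,0.3,0.9,0,0,0,255],[0,0.3,0.8,0,0,0,255],[0,0.2,0.7,0,0,0,255],[0,0.1,0.5,0,0,0,255],[0,0,0.3,0,0,0,255],[0,0,0.2,0,0,0,255],[0,0,0,0,0,0,255],[0,0,0,0,0,0,255],[0,0,0,0,0,0,255]]' 40|tail -1;python3 go.py 604.2 53.2 110 -1.63
```

```text
opening: 49.4
t=49.1 tcp=[596.4  55.5 113.5] psi=-1.630 q6=1.64->1.72 open=49.4 F=[-0.2 -0.4 -0.9] | turn x=-0.001 tilt y,z=0.013,0.023 | shift x=0.12 y=0.27 z=0.06
```

```bash
python3 -m creep '[[0,0.12,0.06,0,0.013,0.02,255],[0,0.1,0,0,0,0,255],[0,0,0,0,0,0,255],[0,0,0,0,0,0,255],[0,0,0,0,0,0,255]]' 40|tail -1;python3 go.py 604.2 53.2 105 -1.63; python3 thr.py 7.7
```

```text
opening: 49.5
t=49.6 tcp=[603.4  55.5 113.8] psi=-1.627 q6=1.62->1.72 open=49.5 F=[ 0.7  0.3 -2.4] | turn x=0.003 tilt y,z=-0.002,0.000 | shift x=0.29 y=0.03 z=0.08
side 1 expect [655.3  52.6] hole 654.6 52.3 dia 18.7 tip [655.4  50.   75.6]
```

```bash
python3 -m creep '[[0.1,0.03,0.08,0.003,-0.002,0,255],[0.15,0,0,0,0,0,255],[0.15,0,0,0,0,0,255],[0.15,0,0,0,0,0,255],[0.15,0,0,0,0,0,255],[0.1,0,0,0,0,0,255],[0.1,0,0,0,0,0,255],[0,0,0,0,0,0,255],[0,0,0,0,0,0,255]]' 40|tail -1;python3 go.py 604.2 53.2 43.3 -1.63; python3 thr.py 7.7
```

```text
opening: 49.1
t=50.5 tcp=[603.5  52.8  83.2] psi=-1.630 q6=1.62->1.72 open=49.1 F=[ 0.8  0.  -1. ] | turn x=-0.000 tilt y,z=0.000,0.002 | shift x=1.33 y=0.02 z=-0.01
side 1 expect [655.4  49.7] hole 654.9 49.4 dia 18.6 tip [655.   50.1  75.9]
```

```bash
python3 -m creep '[[0.1,0.02,-0.01,0,0,0.002,255],[0.15,0,0,0,0,0,255],[0.15,0,0,0,0,0,255],[0.15,0,0,0,0,0,255],[0.15,0,0,0,0,0,255],[0.15,0,0,0,0,0,255],[0.15,0,0,0,0,0,255],[0.15,0,0,0,0,0,255],[0.1,0,0,0,0,0,255],[0.07,0,0,0,0,0,255],[0,0,0,0,0,0,255],[0,0,0,0,0,0,255]]' 40|tail -1;python3 go.py 604.2 53.2 43.3 -1.63
```

```text
opening: 49.5
t=51.8 tcp=[605.3  53.1  44.2] psi=-1.630 q6=1.62->1.72 open=49.5 F=[-1.1 -0.2 -3.2] | turn x=-0.000 tilt y,z=-0.000,-0.003 | shift x=0.03 y=-0.04 z=-0.00
```

```bash
python3 -m creep '[[0.03,0,0,0,0,0,70],[0,0,0,0,0,0,70],[0,0,0,0,0,0,70],[0,0,0,0,0,0,70],[-0.1,0,0,0,0,0,70],[-0.3,0,0,0,0,0,60],[-0.5,0,0,0,0,0,60],[-0.5,0,0,0,0,0,60],[-0.5,0,0,0,0,0,60],[-0.5,0,0,0,0,0,60],[-0.5,0,0,0,0,0,60],[-0.5,0,0,0,0,0,60],[-0.2,0,0,0,0,0,60],[-0.1,0,0,0,0,0,60],[0,0,0,0,0,0,60],[0,0,0,0,0,0,60]]' 40|tail -1
python3 - <<'E'
from wr import *
p,T=wrist(); W=wcloud(p,T)
k=(abs(W[...,2]-51)<5)&(np.hypot(W[...,0]-630,W[...,1]-52)<70)&(W[...,1]>20); Q=W[k]; print(k.sum(),np.median(Q[:,2]),cv2.minAreaRect(Q[:,:2].astype(np.float32)),np.linalg.lstsq(np.c_[Q[:,:2]-Q[:,:2].mean(0),np.ones(len(Q))],Q[:,2],rcond=None)[0])
k=(W[...,2]>70)&(np.hypot(W[...,0]-655,W[...,1]-52)<15);print("thick tip",np.round(W[k].mean(0),1))
E
python3 go.py 431 40 130 -1.63
```

```text
opening: 71.9
4867 50.89702289761209 ((616.8508911132812, 52.18370819091797), (50.537227630615234, 113.70008850097656), 86.3819580078125) [-9.90176084e-04 -1.04114785e-03  5.08933168e+01]
thick tip [655.6  50.   73.8]
t=53.5 tcp=[607.3  53.1 170.3] psi=-1.630 q6=1.62->1.72 open=71.7 F=[-0.  -0.4 -0.6] | turn x=-0.000 tilt y,z=-0.001,-0.016 | shift x=1.34 y=-5.84 z=0.78
```

```bash
python3 -m creep '[[0,-0.2,0,0,0,-0.015,60],[0,-0.4,0.1,0,0,0,60],[0,-0.6,0.1,0,0,0,60],[0,-0.7,0.1,0,0,0,60],[0,-0.7,0.1,0,0,0,60],[0,-0.7,0.1,0,0,0,60],[0,-0.7,0.1,0,0,0,60],[0,-0.6,0.1,0,0,0,60],[0,-0.4,0,0,0,0,60],[0,-0.3,0,0,0,0,60],[0,-0.1,0,0,0,0,60],[0,0,0,0,0,0,60],[0,0,0,0,0,0,60],[0,0,0,0,0,0,60]]' |tail -1
python3 - <<'E'
from wr import *
p,T=wrist(); W=wcloud(p,T)
X,Y,Z=W[...,0],W[...,1],W[...,2]
k=(Z>36)&(Z<50)&(abs(X-431)<45)&(abs(Y-40)<25); print("handle",k.sum(),cv2.minAreaRect(W[k][:,:2].astype(np.float32)),np.median(Z[k]))
k=(Z>3)&(Z<13)&(abs(X-431)<90)&(abs(Y-40)<45); print("bar",k.sum(),cv2.minAreaRect(W[k][:,:2].astype(np.float32)),np.median(Z[k]))
save("w5.png",topdown(p,T,431,40,8,100,.5))
E
python3 go.py 431 40 130 -1.63
```

```text
opening: 71.8
handle 887 ((431.1028137207031, 39.7427978515625), (13.951708793640137, 68.3637924194336), 86.5803451538086) 41.68158536154493
bar 2926 ((441.647705078125, 32.28711700439453), (57.530155181884766, 163.77828979492188), 83.95176696777344) 7.863264589897398
t=54.9 tcp=[432.3  42.  162.3] psi=-1.630 q6=1.60->1.72 open=72.0 F=[ 0.2  0.5 -0.5] | turn x=0.000 tilt y,z=-0.000,0.023 | shift x=1.08 y=-0.04 z=0.07
```

View pics/w5.png

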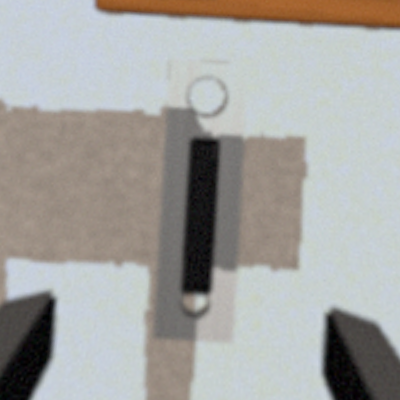

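The keeper is flat on the worktop: bar top 7.9 mm, handle top 41.7 mm, centre (431.1, 39.7), big hole at (207,97) toward +x. I'll grasp it there.

```bash
python3 -m creep '[[0.3,-0.03,0.07,0,0,0.02,110],[0.5,0,0,0,0,0,110],[0.6,0,0,0,0,0,110],[0.6,0,0,0,0,0,110],[0.6,0,0,0,0,0,110],[0.6,0,0,0,0,0,110],[0.5,0,0,0,0,0,110],[0.3,0,0,0,0,0,110],[0.2,0,0,0,0,0,110],[0.1,0,0,0,0,0,110],[0,0,0,0,0,0,110],[0,0,0,0,0,0,110],[0,0,0,0,0,0,110]]' |tail -1;python3 go.py 431.1 39.8 19 -1.63
```

```text
opening: 53.5
t=56.2 tcp=[437.1  39.6  31. ] psi=-1.630 q6=1.59->1.72 open=53.5 F=[ 0.7 -0.2 -0.2] | turn x=-0.000 tilt y,z=-0.001,-0.004 | shift x=0.40 y=-0.20 z=0.01
```

```bash
python3 -m creep '[[0.1,-0.18,0,0,0,-0.004,110],[0.15,0,0,0,0,0,110],[0.1,0,0,0,0,0,110],[0.05,0,0,0,0,0,110],[0,0,0,0,0,0,110],[0,0,0,0,0,0,255],[0,0,0,0,0,0,255],[0,0,0,0,0,0,255],[0,0,0,0,0,0,255],[0,0,0,0,0,0,255],[0,0,0,0,0,0,255],[0,0,0,0,0,0,255],[0,0,0,0,0,0,255],[0,0,0,0,0,0,255]]' 40 |tail -1;python3 go.py 431.1 39.8 19 -1.63
```

```text
opening: 14.0
t=57.6 tcp=[432.3  40.   19.3] psi=-1.630 q6=1.59->1.72 open=14.0 F=[-0.7 -0.3 -0.5] | turn x=0.000 tilt y,z=-0.001,-0.003 | shift x=0.01 y=-0.04 z=0.01
```

```bash
python3 -m creep '[[-0.2,0,0,0,0,0,255],[-0.4,0,0,0,0,0,255],[-0.5,0,0,0,0,0,255],[-0.5,0,0,0,0,0,255],[-0.5,0,0,0,0,0,255],[-0.5,0,0,0,0,0,255],[-0.5,0,0,0,0,0,255],[-0.3,0,0,0,0,0,255],[-0.2,0,0,0,0,0,255],[0,0.2,0,0,0,0,255],[0,0.4,-0.1,0,0,0,255],[0,0.6,-0.1,0,0,0,255],[0,0.6,-0.1,0,0,0,255],[0,0.6,-0.1,0,0,0,255],[0,0.6,0,0,0,0,255],[0,0.5,0,0,0,0,255],[0,0.4,0,0,0,0,255],[0,0.2,0,0,0,0,255],[0,0,0,0,0,0,255],[0,0,0,0,0,0,255]]' 40|tail -1;python3 go.py 605.2 53.2 115 -1.63
```

```text
opening: 13.1
t=59.6 tcp=[561.1  46.3 123.2] psi=-1.630 q6=1.61->1.72 open=13.1 F=[ 0.4 -0.5 -2.3] | turn x=-0.000 tilt y,z=-0.001,0.015 | shift x=0.27 y=1.45 z=-0.32
```

```bash
python3 -m creep '[[0,0.2,-0.1,0,0,0.01,255],[0,0.3,-0.1,0,0,0,255],[0,0.3,-0.1,0,0,0,255],[0,0.3,0,0,0,0,255],[0,0.2,0,0,0,0,255],[0,0.1,0,0,0,0,255],[0,0,0,0,0,0,255],[0,0,0,0,0,0,255],[0,0,0,0,0,0,255]]' 40|tail -1;python3 go.py 605.2 53.2 105 -1.63; python3 thr.py -11.3
```

```text
opening: 13.7
t=60.5 tcp=[606.6  53.7 123.1] psi=-1.630 q6=1.62->1.72 open=13.7 F=[-0.8 -0.6 -2.1] | turn x=0.000 tilt y,z=-0.001,0.004 | shift x=0.60 y=-0.05 z=0.02
side 1 expect [658.5  50.7] hole 657.2 50.5 dia 18.7 tip [655.6  50.2  75.8]
```

```bash
python3 -m creep '[[0.1,-0.05,0.02,0,0,0.004,255],[0.15,0,0,0,0,0,255],[0.15,0,0,0,0,0,255],[0.15,0,0,0,0,0,255],[0.05,0,0,0,0,0,255],[0,0,0,0,0,0,255],[0,0,0,0,0,0,255]]' 40|tail -1;python3 go.py 605.2 53.2 70.3 -1.63; python3 thr.py -11.3
```

```text
opening: 13.6
t=61.2 tcp=[603.7  53.2 102.9] psi=-1.630 q6=1.62->1.72 open=13.6 F=[-0.2 -0.4 -2.6] | turn x=0.000 tilt y,z=-0.001,0.001 | shift x=1.09 y=0.05 z=-0.00
side 1 expect [655.6  50.1] hole 654.4 49.9 dia 18.7 tip [655.6  50.2  75.8]
```

```bash
python3 -m creep '[[0.1,0.05,0,0,0,0.001,255],[0.15,0,0,0,0,0,255],[0.15,0,0,0,0,0,255],[0.15,0,0,0,0,0,255],[0.15,0,0,0,0,0,255],[0.15,0,0,0,0,0,255],[0.1,0,0,0,0,0,255],[0.08,0,0,0,0,0,255],[0,0,0,0,0,0,255],[0,0,0,0,0,0,255]]' 40|tail -1;python3 go.py 605.2 53.2 70.3 -1.63
```

```text
opening: 13.4
t=62.3 tcp=[606.   53.1  70.4] psi=-1.630 q6=1.62->1.72 open=13.4 F=[ 0.2  0.2 -2.4] | turn x=0.000 tilt y,z=-0.001,-0.002 | shift x=0.00 y=-0.03 z=-0.00
```

```bash
python3 -m creep '[[0.03,0,0,0,0,0,255],[0,0,0,0,0,0,255],[0,0,0,0,0,0,120],[0,0,0,0,0,0,120],[0,0,0,0,0,0,120],[0,0,0,0,0,0,120],[-0.1,0,0,0,0,0,100],[-0.3,0,0,0,0,0,60],[-0.5,0,0,0,0,0,60],[-0.5,0,0,0,0,0,60],[-0.5,0,0,0,0,0,60],[-0.5,0,0,0,0,0,60],[-0.3,0,0,0,0,0,60],[-0.1,0,0,0,0,0,60],[0,0,0,0,0,0,60],[0,0,0,0,0,0,60]]' 40|tail -1
python3 - <<'E'
from wr import *
p,T=wrist(); W=wcloud(p,T); save("w6.png",topdown(p,T,604,53,59,90,.5))
X,Y,Z=W[...,0],W[...,1],W[...,2]
k=(abs(Z-59)<4)&(abs(X-604)<85)&(abs(Y-52)<30); Q=W[k]; print(k.sum(),np.median(Q[:,2]),cv2.minAreaRect(Q[:,:2].astype(np.float32)),np.linalg.lstsq(np.c_[Q[:,:2]-Q[:,:2].mean(0),np.ones(len(Q))],Q[:,2],rcond=None)[0][:2])
k=(Z>86)&(Z<100)&(abs(X-604)<45)&(abs(Y-52)<15); print("handle",cv2.minAreaRect(W[k][:,:2].astype(np.float32)),np.median(Z[k]))
from meas import *
C,W=top(); objs(C,W)
E
python3 go.py 629 -299 150 -1.315
```

```text
opening: 72.2
3686 58.879036656791044 ((605.071044921875, 53.03565216064453), (40.14268493652344, 138.9674530029297), 86.7009048461914) [-0.00228375 -0.00114211]
handle ((605.3139038085938, 53.281700134277344), (13.826249122619629, 70.17124938964844), 86.97075653076172) 92.7341522913097
pan R 50 c [ 706.2 -279.2] handle dir -2.887 far 104 n 352 233 rgb [127.5 125.  118.5]
pan R 30 c [ 677.9 -410.7] handle dir 0.0 far 30 n 61 61 rgb [78. 75. 68.]
pan R 30 c [ 520.7 -406. ] handle dir -3.052 far 84 n 298 167 rgb [129. 128. 122.]
pan R 40 c [ 477.9 -242.1] handle dir -3.052 far 95 n 338 206 rgb [134. 132. 126.]
pan R 40 c [ 337.4 -379.8] handle dir 1.745 far 93 n 379 244 rgb [141. 141.  61.]
pan R 40 c [ 316.7 -165.6] handle dir 1.439 far 66 n 282 222 rgb [98.  65.5 43.5]
t=64.0 tcp=[608.2  53.  166.7] psi=-1.630 q6=1.62->0.87 open=71.9 F=[-0.6 -0.6 -0.1] | turn x=-0.315 tilt y,z=-0.002,-0.013 | shift x=0.56 y=-2.30 z=11.53
```

View pics/w6.png

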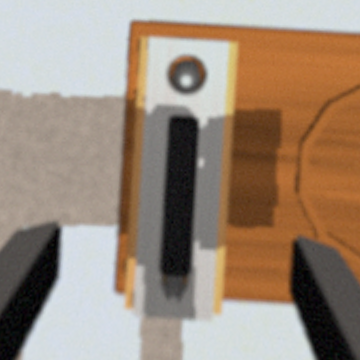

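Keeper seated: top at 58.9 mm, level, thick post through at (187,73). The knocked large pan is now near the soap, so I'm checking the bottle's profile against the gripper body.

Run:
```python
from h import *
for f in ("topW.npy","sideW.npy"):
    W=np.load(f); X,Y,Z=W[...,0],W[...,1],W[...,2]
    for lo in range(60,180,12):
        k=(Z>lo)&(Z<lo+12)&(np.hypot(X-670,Y+405)<60)
        if k.sum()>3: Q=W[k][:,:2]; (c,rr)=cv2.minEnclosingCircle(Q.astype(np.float32)); print(f[:3],lo,k.sum(),np.round(c,1),round(rr,1), "y",np.round([Q[:,1].min(),Q[:,1].max()],1),"x",np.round([Q[:,0].min(),Q[:,0].max()],1))
```

```text
top 60 54 [ 673.9 -406.6] 28.7 y [-425.6 -380.4] x [648.7 695.3]
top 72 57 [ 676.4 -407.1] 28.9 y [-420.4 -381.5] x [648.6 702. ]
top 84 65 [ 675.  -407.2] 29.1 y [-424.7 -381.5] x [648.6 698.2]
top 96 87 [ 677.2 -410.5] 29.1 y [-436.  -381.4] x [648.3 702.5]
top 108 167 [ 678.1 -411.2] 27.9 y [-437.7 -384.3] x [651.5 704.3]
top 120 118 [ 677.5 -411. ] 20.5 y [-429.  -391.4] x [658.4 697.4]
top 132 35 [ 677.5 -411.3] 13.0 y [-419.  -398.8] x [666.5 689.6]
top 144 24 [ 675.9 -408.6] 10.8 y [-415.2 -399.2] x [666.8 684.5]
top 156 42 [ 677.3 -410.9] 14.0 y [-421.4 -398.2] x [664.9 686.5]
top 168 102 [ 678.9 -412.3] 14.2 y [-425.7 -399.2] x [665.  692.1]
sid 60 120 [ 671.9 -413.7] 29.2 y [-441.4 -388.4] x [645.5 686.3]
sid 72 112 [ 674.3 -412.7] 29.6 y [-441.3 -387.8] x [645.7 691.1]
sid 84 128 [ 672.7 -412.9] 29.5 y [-441. -386.] x [645.6 687.3]
sid 96 166 [ 674.8 -412.5] 29.4 y [-441.2 -385.5] x [645.8 691.1]
sid 108 257 [ 675.5 -412. ] 27.9 y [-439.  -384.3] x [647.6 702.1]
sid 120 174 [ 674.2 -412.5] 20.9 y [-431.4 -391.6] x [654.2 694. ]
sid 132 71 [ 674.2 -412.7] 13.1 y [-424.8 -400.6] x [662.1 680.2]
sid 144 41 [ 674.9 -413.8] 12.9 y [-422.9 -402. ] x [664.2 684.6]
sid 156 80 [ 676.6 -411.8] 15.2 y [-425.1 -399.4] x [661.8 691.5]
sid 168 131 [ 676.5 -411.3] 14.3 y [-424.7 -397.8] x [662.2 690.4]
```

```bash
python3 -m creep '[[0,0,0.2,-0.1,0,-0.01,60],[0,-0.1,0.4,-0.1,0,0,60],[0,-0.1,0.6,-0.115,0,0,60],[0,-0.2,0.8,0,0,0,60],[0,-0.2,0.9,0,0,0,60],[0,-0.2,0.9,0,0,0,60],[0,-0.2,0.9,0,0,0,60],[0,-0.2,0.9,0,0,0,60],[0,-0.2,0.9,0,0,0,60],[0,-0.2,0.9,0,0,0,60],[0,-0.2,0.9,0,0,0,60],[0,-0.1,0.8,0,0,0,60],[0,-0.1,0.7,0,0,0,60],[0,0,0.5,0,0,0,60],[0,0,0.3,0,0,0,60],[0,0,0,0,0,0,60],[0,0,0,0,0,0,60],[0,0,0,0,0,0,60]]' |tail -1;python3 go.py 628.8 -299.4 130 -1.316
cat > pan.py <<'E'
from meas import *
from wr import *
p,T=wrist(); W=wcloud(p,T); s=r.state(); W[np.hypot(W[...,0]-T[0,3],W[...,1]-T[1,3])>350]=np.nan
if __name__=="__main__": objs(p["color"],W)
E
python3 pan.py
```

```text
opening: 71.7
t=65.8 tcp=[ 622.4 -277.3  146. ] psi=-1.297 q6=0.80->0.87 open=71.7 F=[ 0.5 -0.3 -0.8] | turn x=0.020 tilt y,z=-0.019,0.023 | shift x=0.53 y=0.02 z=0.77
pan R 50 c [ 705.5 -280.7] handle dir -2.886 far 104 n 2694 1933 rgb [122. 121. 118.]
pan R 30 c [ 677.6 -411.2] handle dir 0.0 far 30 n 291 291 rgb [102.  97.  93.]
pan R 30 c [ 487.7 -246.7] handle dir 0.0 far 31 n 168 168 rgb [143.  141.5 138. ]
pan R 30 c [ 421.7 -272.6] handle dir 1.502 far 47 n 461 260 rgb [173. 170. 168.]
pan R 30 c [ 473.5 -433.8] handle dir 1.923 far 41 n 361 199 rgb [176. 172. 170.]
```

```bash
python3 -m creep '[[0.1,0.02,0.3,0.02,-0.019,0.02,140],[0.3,0,0.3,0,0,0,140],[0.4,0,0.15,0,0,0,140],[0.4,0,0,0,0,0,140],[0.4,0,0,0,0,0,140],[0.4,0,0,0,0,0,140],[0.3,0,0,0,0,0,140],[0.2,0,0,0,0,0,140],[0,0,0,0,0,0,140],[0,0,0,0,0,0,140],[0,0,0,0,0,0,140]]' |tail -1;python3 go.py 628.1 -300.9 33.5 -1.315
```

```text
opening: 42.1
t=67.0 tcp=[ 628.8 -295.2   63.5] psi=-1.311 q6=0.79->0.87 open=42.1 F=[ 0.8 -1.3  0.5] | turn x=0.004 tilt y,z=-0.004,0.005 | shift x=1.00 y=-0.07 z=0.18
```

```bash
python3 -m creep '[[0,-0.05,0.18,0.004,-0.004,0.005,140],[0.2,0,0,0,0,0,140],[0.2,0,0,0,0,0,140],[0.2,0,0,0,0,0,140],[0.15,0,0,0,0,0,140],[0.1,0,0,0,0,0,140],[0,0,0,0,0,0,140],[0,0,0,0,0,0,140]]' |tail -1;python3 go.py 628.1 -300.9 33.5 -1.315
```

```text
opening: 42.4
t=67.8 tcp=[ 629.5 -301.9   37.3] psi=-1.316 q6=0.79->0.87 open=42.4 F=[ 0.1  0.2 -0.1] | turn x=-0.001 tilt y,z=0.003,-0.002 | shift x=0.13 y=-0.04 z=-0.05
```

```bash
python3 -m creep '[[0.12,-0.04,-0.04,0,0.003,-0.002,140],[0,0,0,0,0,0,140],[0,0,0,0,0,0,255],[0,0,0,0,0,0,255],[0,0,0,0,0,0,255],[0,0,0,0,0,0,255],[0,0,0,0,0,0,255],[0,0,0,0,0,0,255],[0,0,0,0,0,0,255],[0,0,0,0,0,0,255]]' 58|tail -1;python3 go.py 628.1 -300.9 33.5 -1.315; python3 -m creep '[[-0.1,0,0,0,0,0,255],[-0.2,0,0,0,0,0,255],[-0.3,0,0,0,0,0,255],[-0.3,0,0,0,0,0,255],[-0.2,0,0,0,0,0,255],[0,0,0,0,0,0,255],[0,0,0,0,0,0,255]]' 58|tail -1;python3 go.py 524.3 -32.5 100 -2.012
```

```text
opening: 13.1
t=68.8 tcp=[ 628.4 -301.1   34.3] psi=-1.315 q6=0.79->0.87 open=13.1 F=[ 0.5 -0.6  0.2] | turn x=-0.000 tilt y,z=0.000,-0.001 | shift x=0.03 y=-0.01 z=-0.01
opening: 13.0
t=69.5 tcp=[ 627.6 -301.    69.6] psi=-1.315 q6=0.79->1.95 open=13.0 F=[-0.1 -0.1 -1.5] | turn x=0.697 tilt y,z=-0.000,0.001 | shift x=-1.01 y=-6.94 z=-6.62
```

```bash
python3 -m creep '[[-0.3,0,0,0,0,0,255],[-0.4,0,-0.1,0,0,0,255],[-0.3,-0.1,-0.3,0,0,0,255],[-0.1,-0.1,-0.5,0,0,0,255],[0,-0.2,-0.6,0,0,0,255],[0,-0.2,-0.6,0,0,0,255],[0,-0.2,-0.6,0,0,0,255],[0,-0.1,-0.6,0,0,0,255],[0,-0.1,-0.6,0,0,0,255],[0,-0.1,-0.6,0,0,0,255],[0,-0.1,-0.6,0,0,0,255],[0,0,-0.5,0.05,0,0,255],[0,0,-0.3,0.1,0,0,255],[0,0,-0.2,0.12,0,0,255],[0,0,0,0.12,0,0,255],[0,0,0,0.12,0,0,255],[0,0,0,0.1,0,0,255],[0,0,0,0.05,0,0,255],[0,0,0,0,0,0,255],[0,0,0,0,0,0,255]]' 58|tail -1;python3 go.py 524.3 -32.5 100 -2.012
```

```text
opening: 13.0
t=71.5 tcp=[ 540.2 -115.6  122.9] psi=-1.995 q6=1.68->1.95 open=13.0 F=[-1.1  0.6 -1.4] | turn x=0.017 tilt y,z=-0.006,-0.014 | shift x=0.76 y=-1.66 z=-2.28
```

```bash
python3 -m creep '[[0,-0.2,-0.3,0.015,-0.006,-0.012,255],[0,-0.3,-0.4,0,0,0,255],[0,-0.4,-0.5,0,0,0,255],[0,-0.3,-0.5,0,0,0,255],[0,-0.3,-0.4,0,0,0,255],[0,-0.1,-0.2,0,0,0,255],[0,0,0,0,0,0,255],[0,0,0,0,0,0,255],[0,0,0,0,0,0,255]]' 58|tail -1;python3 go.py 524.3 -32.5 49.3 -2.012
python3 - <<'E'
import pan
from meas import *
# held pan: rim between z 60..130
W=pan.W; s=r.state(); z=s["eef_pos"][2]-34.3+45
X,Y,Z=W[...,0],W[...,1],W[...,2]
k=(abs(Z-z)<4)&(np.hypot(X-597,Y+67)<75); P=W[k][:,:2]; q=np.array([597,-67.])
for _ in range(20):
    rr=np.hypot(*(P-q).T); i=abs(rr-48)<5; q=q+np.linalg.lstsq((P[i]-q)/rr[i][:,None],rr[i]-48,rcond=None)[0]
print("rim c",np.round(q,1),i.sum(),"z",np.median(Z[k]),"expected z",z)
print("plane",np.linalg.lstsq(np.c_[P[i]-q,np.ones(i.sum())],Z[k][i],rcond=None)[0])
save("w7.png",pan.p["color"])
E
```

```text
opening: 13.3
t=72.3 tcp=[524.1 -27.1 124.7] psi=-2.004 q6=1.84->1.95 open=13.3 F=[ 0.2  0.1 -2.1] | turn x=0.008 tilt y,z=-0.001,-0.004 | shift x=2.51 y=0.08 z=0.16
rim c [596.8 -61.3] 3994 z 133.99869435846696 expected z 135.40509645343622
plane [-1.13128026e-02  5.89308297e-03  1.33687933e+02]
```

View pics/w7.png

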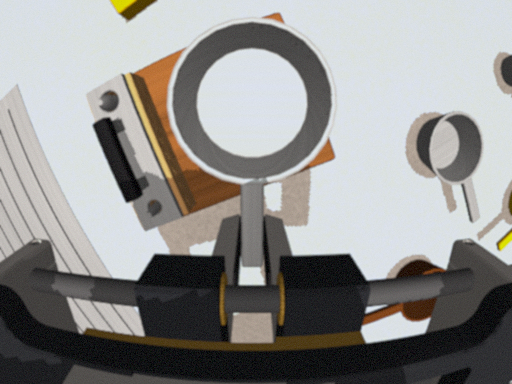

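```bash
python3 -m creep '[[0.1,0.06,0.16,0.008,0,-0.004,255],[0.3,0,0,0,0,0,255],[0.3,0,0,0,0,0,255],[0.3,0,0,0,0,0,255],[0.3,0,0,0,0,0,255],[0.3,0,0,0,0,0,255],[0.2,0,0,0,0,0,255],[0.1,0,0,0,0,0,255],[0,0,0,0,0,0,255],[0,0,0,0,0,0,255],[0,0,0,0,0,0,255]]' 58|tail -1;python3 go.py 524.1 -32.5 49.3 -2.012
```

```text
opening: 13.2
t=73.5 tcp=[522.9 -34.3  60.8] psi=-2.016 q6=1.84->1.95 open=13.2 F=[ 0.  -0.3 -2.4] | turn x=-0.004 tilt y,z=-0.000,0.003 | shift x=0.38 y=0.01 z=-0.07
```

```bash
python3 -m creep '[[0.1,0,-0.07,-0.004,0,0.003,255],[0.1,0,0,0,0,0,255],[0.1,0,0,0,0,0,255],[0.08,0,0,0,0,0,255],[0,0,0,0,0,0,255],[0,0,0,0,0,0,255]]' 58|tail -1;python3 go.py 524.1 -32.5 49.3 -2.012
```

```text
opening: 13.1
t=74.1 tcp=[525.1 -32.3  50. ] psi=-2.011 q6=1.84->1.95 open=13.1 F=[-1.7 -0.2 -2.4] | turn x=0.001 tilt y,z=-0.001,-0.003 | shift x=0.02 y=-0.03 z=0.02
```

```bash
python3 -m creep '[[0.03,0,0,0,0,0,255],[0,0,0,0,0,0,150],[0,0,0,0,0,0,150],[0,0,0,0,0,0,150],[0,0,0,0,0,0,150],[0,0,0,0,0,0,150],[-0.2,0,0,0,0,0,150],[-0.4,0,0,0,0,0,150],[-0.5,0,0,0,0,0,150],[-0.5,0,0,0,0,0,150],[-0.5,0,0,0,0,0,150],[-0.5,0,0,0,0,0,150],[-0.2,0,0,0,0,0,150],[0,0,0,0,0,0,150],[0,0,0,0,0,0,150]]' |tail -1
cat > rim.py <<'E'
"""rim.py x y ztop radius : fit rim circle from the wrist camera"""
import sys, pan
from meas import *
x,y,z,rad=map(float,sys.argv[1:5]); W=pan.W; X,Y,Z=W[...,0],W[...,1],W[...,2]; rad-=2
k=(abs(Z-z)<5)&(np.hypot(X-x,Y-y)<rad+20); P=W[k][:,:2]; q=np.array([x,y])
for _ in range(20):
    rr=np.hypot(*(P-q).T); i=abs(rr-rad)<6; q=q+np.linalg.lstsq((P[i]-q)/rr[i][:,None],rr[i]-rad,rcond=None)[0]
f=(np.hypot(X-q[0],Y-q[1])<rad-18)
print("rim c",np.round(q,1),int(i.sum()),"z",round(np.median(Z[k][i]),1),"slope",np.round(np.linalg.lstsq(np.c_[P[i]-q,np.ones(i.sum())],Z[k][i],rcond=None)[0][:2],3),"floor z",np.round(np.nanmedian(Z[f]),1))
E
python3 rim.py 597 -67 60 50
python3 - <<'E'
from meas import *
C,W=top(); objs(C,W)
E
python3 go.py 408 -248.4 140 -1.481
```

```text
opening: 39.1
rim c [597.3 -66.9] 1985 z 59.4 slope [-0.002  0.001] floor z 24.8
pan R 30 c [ 520.8 -405.8] handle dir -3.047 far 84 n 293 160 rgb [119. 118. 113.]
pan R 40 c [ 477.9 -242. ] handle dir -3.052 far 95 n 339 207 rgb [122. 120. 114.]
pan R 40 c [ 337.2 -380. ] handle dir 1.745 far 94 n 368 236 rgb [130. 130.  55.]
pan R 40 c [ 317.  -164.9] handle dir 0.0 far 41 n 172 170 rgb [69.  43.5 26. ]
t=75.7 tcp=[527.1 -32.9 144.2] psi=-2.011 q6=1.84->0.93 open=38.6 F=[ 0.9 -0.  -0.8] | turn x=-0.530 tilt y,z=-0.003,-0.013 | shift x=0.14 y=-4.60 z=6.80
```

```bash
python3 -m creep '[[0,0,0,-0.13,0,-0.01,140],[0,0,0,-0.13,0,0,140],[0,0,0,-0.13,0,0,140],[0,0,0,-0.13,0,0,140],[0,-0.3,0.4,0,0,0,140],[0,-0.4,0.6,0,0,0,140],[0,-0.5,0.8,0,0,0,140],[0,-0.6,0.8,0,0,0,140],[0,-0.6,0.8,0,0,0,140],[0,-0.6,0.8,0,0,0,140],[0,-0.5,0.8,0,0,0,140],[0,-0.4,0.7,0,0,0,140],[0,-0.3,0.5,0,0,0,140],[0,-0.2,0.3,0,0,0,140],[0,0,0,0,0,0,140],[0,0,0,0,0,0,140],[0,0,0,0,0,0,140]]' |tail -1;python3 go.py 408.2 -248.3 33 -1.481; python3 pan.py|grep "R 40"; python3 rim.py 478 -242 45 40
```

```text
opening: 42.1
t=77.4 tcp=[ 403.8 -243.   127.3] psi=-1.466 q6=0.81->0.93 open=42.1 F=[1.1 0.4 0.5] | turn x=0.015 tilt y,z=-0.017,0.023 | shift x=3.14 y=0.13 z=0.19
rim c [ 476.4 -243.8] 1624 z 44.4 slope [-0.002 -0.   ] floor z 9.9Traceback (most recent call last):
  File "pan.py", line 4, in <module>
    if __name__=="__main__": objs(p["color"],W)
                             ~~~~^^^^^^^^^^^^^^
  File "meas.py", line 31, in objs
    s,rad,q=best;
    ^^^^^^^
TypeError: cannot unpack non-iterable NoneType object
```

```bash
python3 -m creep '[[0.2,0.08,0.25,0.015,-0.017,0.02,140],[0.4,0,0,0,0,0,140],[0.5,0,0,0,0,0,140],[0.5,0,0,0,0,0,140],[0.4,0,0,0,0,0,140],[0.3,0,0,0,0,0,140],[0.2,0,0,0,0,0,140],[0.1,0,0,0,0,0,140],[0,0,0,0,0,0,140],[0,0,0,0,0,0,140],[0,0,0,0,0,0,140]]' |tail -1;python3 go.py 406.7 -250.1 33 -1.481
```

```text
opening: 42.5
t=78.6 tcp=[ 409.2 -246.9   45.3] psi=-1.473 q6=0.81->0.93 open=42.5 F=[-0.8 -0.4  0.1] | turn x=0.008 tilt y,z=0.000,0.002 | shift x=0.41 y=-0.09 z=0.10
```

```bash
python3 -m creep '[[0.1,-0.09,0.1,0.008,0,0.002,140],[0.15,0,0,0,0,0,140],[0.1,0,0,0,0,0,140],[0.05,0,0,0,0,0,140],[0,0,0,0,0,0,140],[0,0,0,0,0,0,140]]' |tail -1;python3 go.py 406.7 -250.1 33 -1.481;  python3 -m creep '[[0,0,0,0,0,0,255],[0,0,0,0,0,0,255],[0,0,0,0,0,0,255],[0,0,0,0,0,0,255],[0,0,0,0,0,0,255],[0,0,0,0,0,0,255],[0,0,0,0,0,0,255],[0,0,0,0,0,0,255]]' 58|tail -1;python3 go.py 406.7 -250.1 33 -1.481
```

```text
opening: 42.4
t=79.2 tcp=[ 407.1 -251.2   33.4] psi=-1.482 q6=0.81->0.93 open=42.4 F=[ 0.8  0.2 -0.3] | turn x=-0.001 tilt y,z=0.002,-0.002 | shift x=0.01 y=-0.01 z=-0.04
opening: 13.4
t=80.0 tcp=[ 407.3 -251.1   33.6] psi=-1.482 q6=0.81->0.93 open=13.4 F=[ 1.  -0.1 -0.2] | turn x=-0.001 tilt y,z=0.002,-0.003 | shift x=0.02 y=-0.02 z=-0.03
```

```bash
python3 -m creep '[[-0.1,0,0,0,0,0,255],[-0.3,0,0,0,0,0,255],[-0.4,0,0,0,0,0,255],[-0.5,0,0,0,0,0,255],[-0.5,0,0,-0.05,0,0,255],[-0.5,0,0,-0.05,0,0,255],[-0.3,0,0,-0.05,0,0,255],[-0.2,0,0,0,0,0,255],[0,0,0,0,0,0,255],[0,0,0,0,0,0,255]]' 58|tail -1;python3 go.py 529.3 -83.6 115 -1.33
```

```text
opening: 12.9
t=81.0 tcp=[ 406.4 -250.9  126. ] psi=-1.328 q6=0.66->1.17 open=12.9 F=[ 0.6 -0.8 -1.3] | turn x=0.002 tilt y,z=0.004,-0.002 | shift x=0.37 y=5.31 z=-4.44
```

```bash
python3 -m creep '[[0,0.3,-0.2,0,0.004,-0.002,255],[0,0.5,-0.4,0,0,0,255],[0,0.6,-0.5,0,0,0,255],[0,0.7,-0.6,0,0,0,255],[0,0.7,-0.6,0,0,0,255],[0,0.7,-0.6,0,0,0,255],[0,0.6,-0.5,0,0,0,255],[0,0.5,-0.4,0,0,0,255],[0,0.3,-0.3,0,0,0,255],[0,0.2,-0.2,0,0,0,255],[0,0,0,0,0,0,255],[0,0,0,0,0,0,255],[0,0,0,0,0,0,255]]' 58|tail -1;python3 go.py 529.3 -83.6 58.6 -1.33; python3 rim.py 597 -67 137 40
```

```text
opening: 13.0
t=82.3 tcp=[526.7 -76.2 116.9] psi=-1.334 q6=1.08->1.17 open=13.0 F=[-0.5 -1.1 -1.2] | turn x=-0.003 tilt y,z=-0.013,0.014 | shift x=1.94 y=0.02 z=0.26
rim c [597. -67.] 0 z nan slope [0. 0.] floor z 90.7
  return _methods._mean(a, axis=axis, dtype=dtype,
  ret = ret.dtype.type(ret / rcount)
```

```bash
python3 -m creep '[[0,0.02,0.26,-0.003,-0.013,0.014,255],[0,0,0,0,0,0,255],[0,0,0,0,0,0,255],[0,0,0,0,0,0,255]]' 58|tail -1;python3 go.py 529.3 -83.6 58.6 -1.33; python3 rim.py 597 -67 128 40
```

```text
opening: 12.9
t=82.8 tcp=[528.6 -86.4 117.3] psi=-1.334 q6=1.07->1.17 open=12.9 F=[-0.2 -0.5 -1.9] | turn x=-0.004 tilt y,z=0.002,-0.002 | shift x=1.96 y=0.04 z=-0.09
rim c [596.6 -69.8] 3724 z 126.9 slope [-0.013 -0.003] floor z 92.4
```

```bash
python3 -m creep '[[0.1,0.04,-0.09,-0.004,0.002,-0.002,255],[0.2,0,0,0,0,0,255],[0.2,0,0,0,0,0,255],[0.25,0,0,0,0,0,255],[0.25,0,0,0,0,0,255],[0.25,0,0,0,0,0,255],[0.2,0,0,0,0,0,255],[0.15,0,0,0,0,0,255],[0.1,0,0,0,0,0,255],[0,0,0,0,0,0,255],[0,0,0,0,0,0,255]]' 58|tail -1;python3 go.py 529.3 -83.6 58.6 -1.33
```

```text
opening: 13.2
t=83.9 tcp=[528.5 -82.7  60.3] psi=-1.329 q6=1.07->1.17 open=13.2 F=[-0.   0.3 -1.4] | turn x=0.001 tilt y,z=-0.002,0.003 | shift x=0.06 y=0.02 z=0.04
```

```bash
python3 -m creep '[[0.05,0.02,0.02,0,0,0.003,255],[0.04,0,0,0,0,0,255],[0,0,0,0,0,0,255],[0,0,0,0,0,0,165],[0,0,0,0,0,0,165],[0,0,0,0,0,0,165],[0,0,0,0,0,0,165],[-0.1,0,0,0,0,0,165],[-0.3,0,0,0,0,0,165],[-0.5,0,0,0,0,0,165],[-0.5,0,0,0,0,0,165],[-0.5,0,0,0,0,0,165],[-0.4,0,0,0,0,0,140],[-0.2,0,0,0,0,0,140],[0,0,0,0,0,0,140],[0,0,0,0,0,0,140]]' |tail -1; python3 rim.py 597 -67 70 40
python3 - <<'E'
from meas import *
C,W=top(); objs(C,W)
E
python3 go.py 461.1 -411.6 120 -1.477
```

```text
opening: 42.4
rim c [597.3 -66.3] 1726 z 69.4 slope [-0.003 -0.001] floor z 34.9
pan R 30 c [ 677.9 -410.9] handle dir 0.0 far 30 n 62 62 rgb [72. 69. 63.]
pan R 30 c [ 520.8 -406. ] handle dir -3.051 far 84 n 297 167 rgb [119. 119. 114.]
pan R 40 c [ 337.4 -379.9] handle dir 1.746 far 95 n 371 236 rgb [132. 132.  57.]
t=85.6 tcp=[531.6 -83.8 141.9] psi=-1.329 q6=1.07->0.75 open=42.3 F=[ 0.4 -0.1  0.2] | turn x=0.148 tilt y,z=0.002,-0.008 | shift x=0.73 y=-3.36 z=10.66
```

```bash
python3 -m creep '[[0,0,0.2,0.07,0,-0.006,140],[0,-0.1,0.5,0.075,0,0,140],[0,-0.2,0.7,0,0,0,140],[0,-0.3,0.9,0,0,0,140],[0,-0.3,0.9,0,0,0,140],[0,-0.3,0.9,0,0,0,140],[0,-0.3,0.9,0,0,0,140],[0,-0.3,0.9,0,0,0,140],[0,-0.3,0.9,0,0,0,140],[0,-0.3,0.9,0,0,0,140],[0,-0.3,0.9,0,0,0,140],[0,-0.2,0.7,0,0,0,140],[0,-0.2,0.5,0,0,0,140],[0,0,0.3,0,0,0,140],[0,0,0.1,0,0,0,140],[0,0,0,0,0,0,140],[0,0,0,0,0,0,140],[0,0,0,0,0,0,140]]' |tail -1;python3 go.py 459 -411.7 33 -1.48; python3 rim.py 520.8 -406 45 30
```

```text
opening: 42.5
t=87.4 tcp=[ 461.7 -402.1  124.7] psi=-1.475 q6=0.67->0.75 open=42.5 F=[-0.  -0.5  0. ] | turn x=0.005 tilt y,z=-0.018,0.018 | shift x=3.06 y=-0.12 z=0.31
rim c [ 519.7 -407.8] 1179 z 44.5 slope [-0.002  0.   ] floor z 9.8
```

```bash
python3 -m creep '[[0.2,-0.1,0.36,0.005,-0.018,0.018,140],[0.4,0,0,0,0,0,140],[0.5,0,0,0,0,0,140],[0.5,0,0,0,0,0,140],[0.4,0,0,0,0,0,140],[0.3,0,0,0,0,0,140],[0.2,0,0,0,0,0,140],[0.1,0,0,0,0,0,140],[0,0,0,0,0,0,140],[0,0,0,0,0,0,140],[0,0,0,0,0,0,140]]' |tail -1;python3 go.py 458 -413.4 33 -1.48
```

```text
opening: 42.5
t=88.5 tcp=[ 461.2 -409.5   40.1] psi=-1.475 q6=0.66->0.75 open=42.5 F=[-0.6 -0.8 -0.2] | turn x=0.005 tilt y,z=-0.002,-0.000 | shift x=0.24 y=-0.12 z=0.12
```

```bash
python3 -m creep '[[0.1,-0.12,0.12,0.005,0,0,140],[0.1,0,0,0,0,0,140],[0.04,0,0,0,0,0,140],[0,0,0,0,0,0,140],[0,0,0,0,0,0,140]]' |tail -1;python3 go.py 458 -413.4 33 -1.48;  python3 -m creep '[[0,0,0,0,0,0,255],[0,0,0,0,0,0,255],[0,0,0,0,0,0,255],[0,0,0,0,0,0,255],[0,0,0,0,0,0,255],[0,0,0,0,0,0,255],[0,0,0,0,0,0,255],[0,0,0,0,0,0,255]]' 58|tail -1;python3 go.py 458 -413.4 33 -1.48
```

```text
opening: 42.4
t=89.0 tcp=[ 458.3 -414.8   34. ] psi=-1.481 q6=0.65->0.75 open=42.4 F=[-0.5  0.1  0.2] | turn x=-0.001 tilt y,z=0.000,-0.002 | shift x=0.03 y=-0.00 z=-0.05
opening: 13.1
t=89.8 tcp=[ 458.4 -414.7   34.2] psi=-1.481 q6=0.65->0.75 open=13.1 F=[-0.   0.2 -0.3] | turn x=-0.001 tilt y,z=0.001,-0.002 | shift x=0.04 y=-0.01 z=-0.04
```

```bash
python3 -m creep '[[-0.1,0,0,0,0,0,255],[-0.3,0,0,0,0,0,255],[-0.4,0,0,0,0,0,255],[-0.5,0,0,0,0,0,255],[-0.5,0,0,-0.05,0,0,255],[-0.5,0,0,-0.1,0,0,255],[-0.4,0,0,-0.12,0,0,255],[-0.3,0,0,-0.12,0,0,255],[-0.1,0,0,-0.12,0,0,255],[0,0,0,-0.12,0,0,255],[0,0,0,-0.1,0,0,255],[0,0,0,-0.08,0,0,255],[0,0,0,-0.04,0,0,255],[0,0,0,0,0,0,255],[0,0,0,0,0,0,255]]' 58|tail -1;python3 go.py 560.8 -116.4 125 -0.629
```

```text
opening: 13.3
t=91.3 tcp=[ 460.8 -417.8  151.4] psi=-0.596 q6=-0.23->0.42 open=13.3 F=[ 0.1 -0.7 -1.4] | turn x=0.033 tilt y,z=0.021,0.005 | shift x=0.88 y=10.09 z=-3.21
```

```bash
python3 -m creep '[[0,0.2,-0.1,0.03,0.02,0.005,255],[0,0.4,-0.1,0,0,0,255],[0,0.6,-0.2,0,0,0,255],[0,0.8,-0.25,0,0,0,255],[0.1,0.9,-0.3,0,0,0,255],[0.1,0.9,-0.3,0,0,0,255],[0.1,0.9,-0.3,0,0,0,255],[0,0.9,-0.3,0,0,0,255],[0,0.9,-0.3,0,0,0,255],[0,0.9,-0.3,0,0,0,255],[0,0.8,-0.25,0,0,0,255],[0,0.6,-0.2,0,0,0,255],[0,0.4,-0.1,0,0,0,255],[0,0.2,-0.05,0,0,0,255],[0,0.1,0,0,0,0,255],[0,0,0,0,0,0,255],[0,0,0,0,0,0,255],[0,0,0,0,0,0,255]]' 58|tail -1;python3 go.py 560.8 -116.4 125 -0.629
```

```text
opening: 13.0
t=93.2 tcp=[ 556.4 -107.1  145.5] psi=-0.619 q6=0.33->0.42 open=13.0 F=[-0.5  0.2 -1.5] | turn x=0.010 tilt y,z=0.006,-0.004 | shift x=0.68 y=-0.16 z=0.30
```

```bash
python3 -m creep '[[0.2,-0.16,0.3,0.01,0.006,-0.004,255],[0.2,0,0,0,0,0,255],[0.1,0,0,0,0,0,255],[0,0,0,0,0,0,255],[0,0,0,0,0,0,255],[0,0,0,0,0,0,255]]' 58|tail -1;python3 go.py 560.8 -116.4 69.2 -0.629; python3 rim.py 597 -67 141 30
```

```text
opening: 13.3
t=93.8 tcp=[ 560.6 -119.4  127.9] psi=-0.634 q6=0.33->0.42 open=13.3 F=[ 0.1  0.  -1.5] | turn x=-0.005 tilt y,z=-0.003,0.002 | shift x=1.96 y=0.08 z=-0.06
rim c [596.6 -69.2] 2222 z 137.6 slope [-0.01  -0.008] floor z 102.7
```

```bash
python3 -m creep '[[0.1,0.08,-0.06,-0.005,-0.003,0.002,255],[0.2,0,0,0,0,0,255],[0.2,0,0,0,0,0,255],[0.25,0,0,0,0,0,255],[0.25,0,0,0,0,0,255],[0.25,0,0,0,0,0,255],[0.2,0,0,0,0,0,255],[0.15,0,0,0,0,0,255],[0.1,0,0,0,0,0,255],[0,0,0,0,0,0,255],[0,0,0,0,0,0,255]]' 58|tail -1;python3 go.py 560.8 -116.4 69.2 -0.629
```

```text
opening: 13.3
t=94.9 tcp=[ 560.3 -115.5   71.9] psi=-0.627 q6=0.32->0.42 open=13.3 F=[-0.  -1.1 -1.8] | turn x=0.002 tilt y,z=-0.000,-0.000 | shift x=0.09 y=-0.01 z=0.03
```

```bash
python3 -m creep '[[0.07,0,0.02,0,0,0,255],[0.04,0,0,0,0,0,255],[0,0,0,0,0,0,255],[0,0,0,0,0,0,165],[0,0,0,0,0,0,165],[0,0,0,0,0,0,165],[0,0,0,0,0,0,165],[-0.1,0,0,0,0,0,165],[-0.3,0,0,0,0,0,165],[-0.5,0,0,0,0,0,165],[-0.5,0,0,0,0,0,165],[-0.5,0,0,0,0,0,165],[-0.5,0,0,0,0,0,140],[-0.3,0,0,0,0,0,140],[0,0,0,0,0,0,140],[0,0,0,0,0,0,140]]' |tail -1; python3 rim.py 597 -67 80 30; python3 rim.py 597 -67 60 50;python3 rim.py 597 -67 70 40; python3 go.py 420 -116 200 -0.629
```

```text
opening: 42.1
rim c [596.8 -66.1] 1190 z 79.5 slope [-0.002 -0.004] floor z 45.0
rim c [597.2 -67. ] 1632 z 59.3 slope [-0.001  0.001] floor z 62.8
rim c [597.3 -66.3] 1387 z 69.4 slope [-0.002 -0.   ] floor z 45.1
t=96.7 tcp=[ 562.7 -116.3  159.2] psi=-0.627 q6=0.32->0.36 open=42.4 F=[ 0.5 -0.2  0.1] | turn x=0.002 tilt y,z=0.007,-0.004 | shift x=-1.36 y=-2.79 z=-3.85
```

All pans are nested: rims at 59.3, 69.4 and 79.5 mm, small pan floor at 45. I'll back the arm away and take a last look.

```bash
python3 -m creep '[[-0.3,-0.2,-0.2,0,0,0,140],[-0.4,-0.3,-0.4,0,0,0,140],[-0.4,-0.4,-0.5,0,0,0,140],[-0.2,-0.5,-0.6,0,0,0,140],[0,-0.5,-0.6,0,0,0,140],[0,-0.4,-0.5,0,0,0,140],[0,-0.3,-0.5,0,0,0,140],[0,-0.2,-0.3,0,0,0,140],[0,0,0,0,0,0,140],[0,0,0,0,0,0,140],[0,0,0,0,0,0,140]]' |tail -1
python3 - <<'E'
from meas import *
p=r.grab_frame("top"); C=p["color"]; W=cloud(p); X,Y,Z=W[...,0],W[...,1],W[...,2]; save("end.png",C[80:300,80:460],2)
k=(abs(Z-59)<4)&(abs(X-604)<85)&(abs(Y-52)<30); Q=W[k]; print("keeper",np.median(Q[:,2]),cv2.minAreaRect(Q[:,:2].astype(np.float32)),np.linalg.lstsq(np.c_[Q[:,:2]-Q[:,:2].mean(0),np.ones(len(Q))],Q[:,2],rcond=None)[0][:2])
for t in("mug","soap","sponge"): print(t,[np.round(d["box"]).tolist() for d in r.find_in(p,t)][:1])
print(r.state()["time_s"],np.round(r.state()["eef_pos"]))
E
```

```text
opening: 42.4
keeper 58.788449293284714 ((606.0038452148438, 53.56414794921875), (40.01829147338867, 139.85594177246094), 86.66851806640625) [0.00319197 0.0029645 ]
mug [[85.0, 126.0, 130.0, 165.0]]
soap [[399.0, 120.0, 449.0, 158.0]]
sponge [[247.0, 101.0, 292.0, 125.0]]
97.95 [ 416. -121.  198.]
```

View pics/end.png

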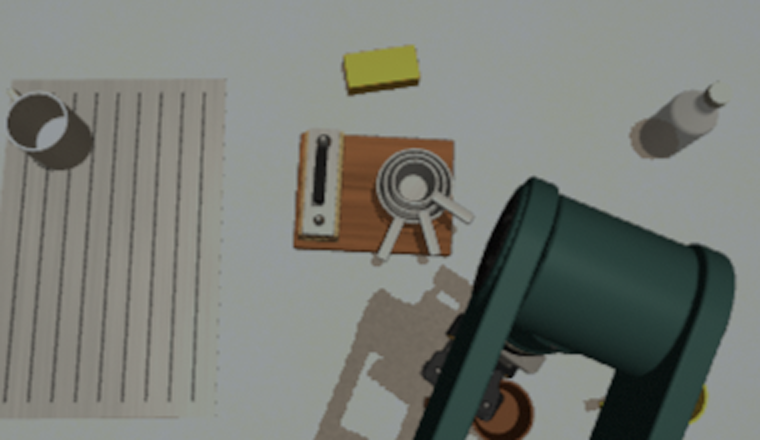

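The picture shows the keeper over the boards with both posts through at (322,142) and (319,220), the three pans nested at (413,187), and the bystanders where they were. Handing in.

```bash
python3 -c "
from rig import r
print(r.hand_in(), r.state()['time_s'])"
```

```text
the job is handed in; nothing more can be done
the job is handed in; nothing more can be done
```

The job is handed in at about 98 s of the 210 s allowed. By my last checks every part of it is in place; the hand-in itself gives no verdict.

I laid the keeper flat on the worktop, threaded all three boards (turning the first half round so its big hole met the thick post) and put the keeper back on top. I then stood the large pan in the recess and nested the middle and small pans inside it. The brown and yellow pans were left alone.

**Last checks**
- **Keeper and boards:** the top board's upper face measured 50.9 mm before the keeper went on, and the keeper's top 58.8 mm. Those are the fully down heights, and both are level within 0.005 rad. The final camera readings put the keeper about 1 to 2 mm along the posts from centre, inside the 5 mm allowed.
- **Pans:** the rims are at 59.3, 69.4 and 79.5 mm, level within 0.005 rad. All three are within about 1 mm of the recess centre and of each other.
- **Mug, soap and sponge:** they show at the same place in the top picture, within the detector's scatter of a few pixels.
- **Arm:** it was well clear of everything at hand-in.

**What went wrong or disagreed**
- The first pinch of the keeper missed because I lifted before the fingers had closed. The keeper stayed seated and the second try held.
- The large pan was knocked about 5 cm aside early on. I measured it again and gripped it higher to clear the soap bottle.
- The top and wrist cameras disagreed by 1 to 2 mm throughout, so I placed things by the wrist camera.

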